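Put the washed bar tools away in their trays

ROBOT

A 6-joint arm with a two-finger parallel gripper is mounted at the origin on the work surface. World frame = base frame: x ahead of the robot, y to its left, z up, the work surface at z = 0. Lengths are in m, angles in rad, forces in N, time in s.
With the tool pointing down it reaches from about 0.25 to 0.725 m from the base axis. Payload 4 kg.
Tool frame: the origin (TCP) lies midway between the tips of the shut fingers; the grasp point (between the pads) lies 19 mm behind it; z points along the fingers, y is the line along which they close (so a half turn about z gives the same grasp; the last joint's range is limited). The gripper opens to 85 mm and grips with 20 to 120 N. Pads are 22 mm wide; open, the fingers measure 114 mm over their backs; the gripper's body (76 mm by 85 mm) begins 54 mm behind the grasp point. The pads swing forward as they close: fully open they stand 13 mm farther back than shut.
Start: joints at [-1.275, 0.241, 0.005, 1.335, 0, 1.571], TCP at [0.146, -0.478, 0.231] pointing down, gripper open.
Joint ranges: [-2.72, 2.72], [-1.05, 1.87], [-1.09, 1.28], [-1.99, 2.15], [-1.42, 1.44], [-3.14, 3.14]. Speed limits (rad/s): [2.79, 2.79, 3.14, 3.14, 3.14, 3.14].

INTERFACE

Orientations are given as a unit quaternion [x, y, z, w].
In Python, from workcell import bot, camera, job_done gives the robot as it stands.
- The arm moves only by the tool carry_out, never from a script. Its argument "plan" is a list of rows, each an object of numbers: "dx", "dy", "dz": the shift along the tool's x, y, z in mm; "twist": the turn about the tool's z in degrees; "fingers": the closure, from -1 (fully open) to 1 (shut). In form: [{"dx": .., "dy": .., "dz": .., "twist": .., "fingers": ..}, ...]. A call has exactly 5 rows; each row is the pose to reach, as a shift and turn from the pose commanded when the call began, along the tool's axes at that moment; what a row does not reach only later rows make up. A row lasts 1/12 s, in which the tool goes at most 41.7 mm and 7.16 degrees, less where a joint would pass 70% of its speed; a pose out of reach is approached as far as the arm can. A call with a gripper value outside its range is refused whole. The fingers move at their own pace and stop on an object; the grip force is fixed at half the most. Time passes only in rows, so rows that repeat a pose let the fingers close, or fill a call up. It gives the time, the measured TCP pose, the force, the opening and the grip force at its end, in the units of the state.
- bot.get_obs(): the state, without advancing time (a new reading comes with each control period).
- camera(name): name is "side" or "top" or "wrist"; returns a dict with "image" (480x640x3 uint8, red, green, blue), "intrinsics" (3x3 intrinsics, pixels), "eye" and "attitude" of the camera in the world. Camera axes: x right, y down, z forward; pixel columns grow to the right and rows downward; lengths in m; the calibration is good to about 2 mm. A picture is of the moment at which its call begins. There is no depth.
- job_done(): hands the job in; it is judged then, once.
The state is a dict: "clock": time; "joint_pos": joint angles; "joint_vel": joint speeds; "tau": joint torques, N m; "eef_pos": TCP position; "tool_rot": TCP orientation; "ft_force": force on the tool from outside, world axes, zero at the start; "ft_torque": the same for the moment, N m; "grip_width": finger opening in m; "grasp_force": force on a finger pad.
Only numpy, scipy, OpenCV 4.12 (cv2) and the standard library are available. Lean on these libraries where they do the work, as an engineer would, in place of code of your own. Each camera call takes 0.05 s, during which the arm holds its last target. There are 200 camera calls.

TASK

Put the washed tea-bar tools from the drying mat away: both handled measuring scoops in the long narrow tray, both plain beakers in the square tray, and the tamper in the small round stand. Each must stand upright with its base on the tray's floor (a scoop's handle may stick out over the rim). Leave the mug and the jar standing where they are.

Things in the scene. Friction and masses are not known exactly. Their poses are not given: they have to be found in the camera images.
- scoop_a: steel measuring scoop (one of two alike) standing on its round cup on the 3 mm mat, about 110 g: cup 46 mm in diameter, 40 mm high, open on top; flat handle 11 mm wide sticks out level at the rim (34 to 38 mm up) along its own -x to 83 mm from the cup's axis, at the start towards the robot within 0.5 rad. Stays upright when let go. Origin: centre of the cup's underside; z up
- scoop_b: steel measuring scoop (one of two alike) standing on its round cup on the 3 mm mat, about 110 g: cup 46 mm in diameter, 40 mm high, open on top; flat handle 11 mm wide sticks out level at the rim (34 to 38 mm up) along its own -x to 83 mm from the cup's axis, at the start towards the robot within 0.5 rad. Stays upright when let go. Origin: centre of the cup's underside; z up
- beaker_a: straight round stainless steel beaker without handle, open on top, 50 mm outside diameter, 62 mm high, wall 3 mm, about 120 g, upright on the 3 mm mat. Origin: centre of its underside; z up. The two beakers are alike
- beaker_b: straight round stainless steel beaker without handle, open on top, 50 mm outside diameter, 62 mm high, wall 3 mm, about 120 g, upright on the 3 mm mat. Origin: centre of its underside; z up. The two beakers are alike
- tamper: espresso tamper standing on its base on the 3 mm mat, about 320 g: solid steel base disc 58 mm in diameter and 24 mm high, narrowing to a neck 24 mm thick at 30 to 36 mm, then a black upright round handle 31 mm in diameter from 44 to 82 mm; 86 mm high in all. Origin: centre of its underside; z up
- long_tray: shallow open dark steel tray, 80 mm along its own x, 206 mm along its own y, 18 mm high; walls and floor 3 mm thick (inside 74 by 200 mm). Fixed on the table, its x axis away from the robot within 0.2 rad. Origin: centre of its underside, inner floor 3 mm above it. Takes both scoops beside one another along y, handles across it over the rim
- square_tray: shallow open dark steel tray, outside 136 by 136 mm, 18 mm high, walls and floor 3 mm thick (inside 130 by 130 mm). Fixed on the table, its x axis pointing away from the robot within 0.2 rad. Origin: centre of its underside, inner floor 3 mm above it
- tamper_stand: shallow round dark steel dish, outside diameter 92 mm, 18 mm high, wall and floor 3 mm (inside diameter 86 mm). Fixed on the table. Origin: centre of its underside, inner floor 3 mm above it
- mug: small white mug, 62 mm in diameter and 60 mm high, with a handle to its own +y; stands loose among the tools on the mat; not to be moved. Origin: centre of its underside
- jar: small amber glass jar with a steel lid and paper label, 54 mm in diameter, 72 mm high; stands loose among the tools on the mat; not to be moved. Origin: centre of its underside
Mind the look-alikes: they are no part of the job. What is shaped like the square_tray but red is not meant. Leave any purple look-alike of the scoop_a alone.

How it is judged:
By the outcome, as a careful person would: the job done as asked, in the order asked, and still so for the second after the job is handed in, with the robot touching nothing.
It also fails if it takes over 128 s, if anything falls off the work surface, if the arm or the gripper's body presses on something with over 40 N, if the wrist force passes 120 N, or if a joint passes its speed limit or range.

## Working session

There is one attempt and no reset: what is moved stays moved. The work goes in short steps, Python scripts to look and compute and a tool call to move; the robot and the scene stay as the last step left them, time stands still between calls to the robot, and variables do not carry over. Pictures are saved under pics/ and viewed, at most 17 in all, crops included, and the job is handed in when it is done.

Besides the shell and the picture viewer there is one more tool, called after "Request:" as name([rows], argument=value, ...), one row to a line, values as JSON. carry_out: Moves the arm, as the interface text tells. Its arguments: {"type":"object","properties":{"plan":{"type":"array","items":{"type":"object","properties":{"dx":{"type":"number"},"dy":{"type":"number"},"dz":{"type":"number"},"twist":{"type":"number"},"fingers":{"type":"number"}}}}},"required":["plan"]}

```bash
ls; mkdir -p pics; cat > h.py <<'E'
import numpy as np, cv2, json
from scipy.spatial.transform import Rotation as R
def att(a):
    a=np.array(a,float)
    return a if a.shape==(3,3) else R.from_quat(a).as_matrix()
def ray(c,uv):
    K=np.array(c["intrinsics"]);M=att(c["attitude"])
    d=M@np.linalg.inv(K)@np.array([uv[0],uv[1],1.]);return np.array(c["eye"]),d/np.linalg.norm(d)
def onz(c,uv,z):
    e,d=ray(c,uv);return e+d*(z-e[2])/d[2]
def proj(c,p):
    q=np.array(c["intrinsics"])@att(c["attitude"]).T@(np.array(p)-np.array(c["eye"]));return q[:2]/q[2]
def save(c,f): cv2.imwrite(f,c["image"][:,:,::-1])
E
python3 - <<'E'
from h import *
from workcell import bot,camera
import pickle
C={}
for n in("side","top","wrist"):
    c=camera(n);C[n]=c;save(c,f"pics/{n}0.png");print(n,c["eye"],c["attitude"],c["intrinsics"])
pickle.dump(C,open("c0.pkl","wb"))
print(bot.get_obs())
E
```

```text
pics
side [0.09919781 0.67694114 0.92850083] [-0.30078741  0.89793625 -0.30681415  0.09540703] [[445.73892459   0.         310.91441581]
 [  0.         445.73892459 236.10050093]
 [  0.           0.           1.        ]]
top [0.21456488 0.09227501 1.71844949] [-0.69616373  0.71291059 -0.05522912  0.06375186] [[595.78557211   0.         329.14033195]
 [  0.         595.78557211 233.14477578]
 [  0.           0.           1.        ]]
wrist [ 0.20938387 -0.45873745  0.37266937] [ 0.79681117 -0.58996727 -0.0781516   0.10451271] [[340.89037179   0.         314.62818054]
 [  0.         340.89037179 246.04353698]
 [  0.           0.           1.        ]]
{'clock': 0.15, 'joint_pos': array([-1.27501627e+00,  2.41245405e-01,  4.03199163e-03,  1.33522343e+00,
       -1.62543428e-05,  1.57082405e+00]), 'joint_vel': array([-5.47803710e-04, -3.58885266e-03,  3.72781030e-03, -4.33905330e-04,
       -7.43137653e-05,  2.45978692e-03]), 'tau': array([ 1.38821692e-03, -3.72635472e+01,  2.52638608e+01,  1.23756539e-02,
       -5.69756253e-05,  4.27243606e-06]), 'eef_pos': array([ 0.14559562, -0.4778206 ,  0.2306141 ]), 'tool_rot': array([ 9.89085895e-01,  1.47337773e-01, -1.28916309e-04, -8.10107303e-04]), 'ft_force': array([-0.75680119, -0.25338991,  0.21633124]), 'ft_torque': array([ 0.04658068,  0.01328428, -0.02303627]), 'grasp_force': 0.0, 'grip_width': 0.08553243362068179}
```

View pics/top0.png

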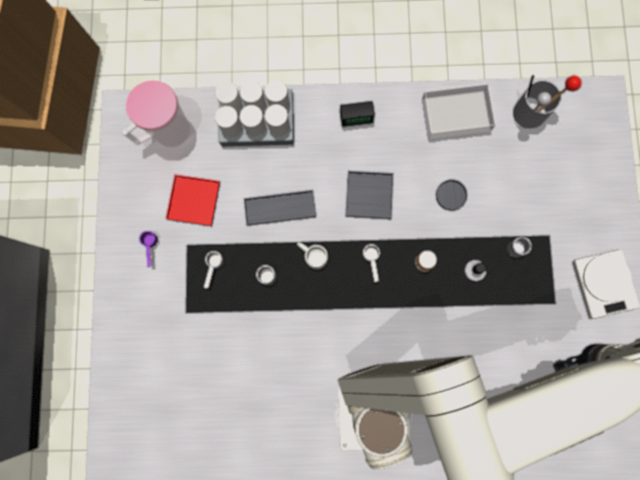

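View pics/side0.png

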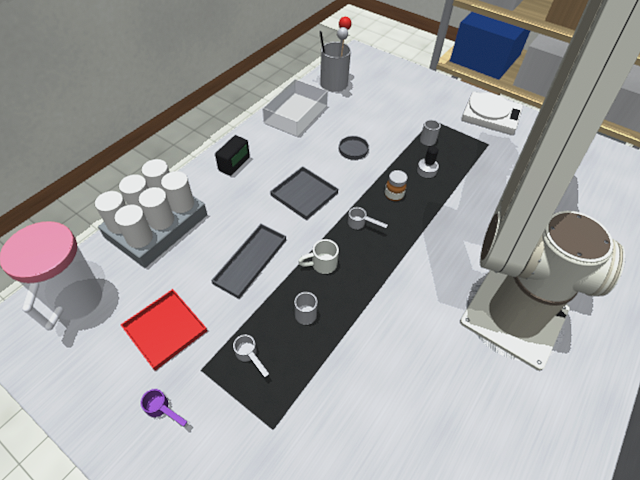

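The top view shows these candidates:
- **Scoops:** (214,260) and (371,253). The purple one at (149,240) is a decoy.
- **Beakers:** (265,274) and (520,246). The mug (316,257), jar (427,261) and white cups at (250,110) are not wanted.
- **Tamper:** (475,270).
- **Trays:** long (280,207), square (370,195), stand (451,195). The red tray (193,201) and the glass box (458,112) are not wanted.

The side view shows the same things: scoops (245,348) and (357,217), beakers (306,308) and (431,132), tamper (428,165).

```bash
python3 - <<'E'
from h import *
import pickle
C=pickle.load(open("c0.pkl","rb"));c=C["top"]
for n,uv,z in[("scA",(214,260),.043),("beA",(265,274),.065),("mug",(316,257),.063),("scB",(371,253),.043),("jar",(427,261),.075),("tam",(475,270),.08),("beB",(520,246),.065),("long",(280,207),.018),("sq",(370,195),.018),("stand",(451,195),.018),("red",(193,201),.018)]:
    print(n,onz(c,uv,z).round(3), onz(c,(uv[0],uv[1]-10),z).round(3) if n=="mug" else "")
s=C["side"];I=s["image"][110:390,190:510]
cv2.imwrite("pics/sidecrop.png",cv2.resize(I[:,:,::-1],None,fx=2.1,fy=2.1,interpolation=cv2.INTER_CUBIC))
print(R.from_quat([9.89085895e-01,1.47337773e-01,-1.28916309e-04,-8.10107303e-04]).as_matrix().round(3))
E
```

```text
scA [0.431 0.438 0.043] 
beA [0.385 0.29  0.065] 
mug [0.43  0.147 0.063] [0.458 0.147 0.063]
scB [ 0.44  -0.008  0.043] 
jar [ 0.409 -0.16   0.075] 
tam [ 0.381 -0.29   0.08 ] 
beB [ 0.446 -0.423  0.065] 
long [0.585 0.251 0.018] 
sq [ 0.614 -0.012  0.018] 
stand [ 0.608 -0.249  0.018] 
red [0.61  0.506 0.018] 
[[ 0.957  0.291 -0.   ]
 [ 0.291 -0.957  0.002]
 [-0.    -0.002 -1.   ]]
```

View pics/sidecrop.png

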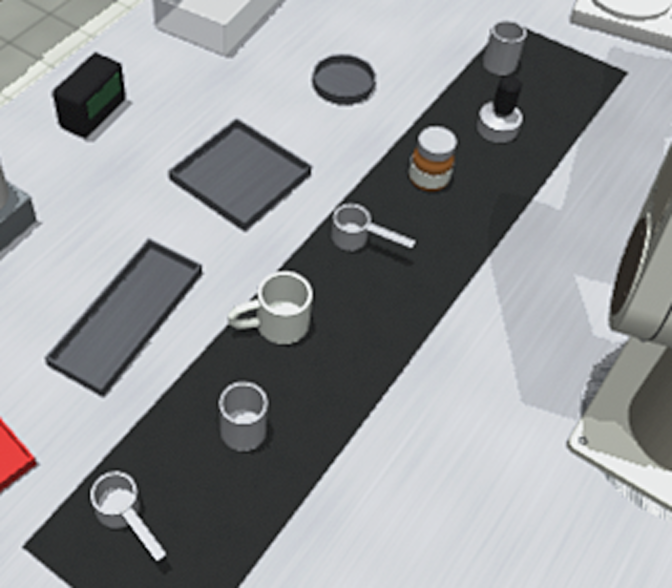

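The crop confirms the choice: steel scoops at (117,500) and (352,225), beakers at (243,418) and (505,50), tamper at (500,115), dark trays at (125,318), (240,175) and (344,80). Now I'll go to a survey pose.

Request:
carry_out([
  {"dx": 38,"dy": -9,"dz": -4,"twist": 4,"fingers": -1},
  {"dx": 76,"dy": -18,"dz": -8,"twist": 8,"fingers": -1},
  {"dx": 114,"dy": -28,"dz": -12,"twist": 12,"fingers": -1},
  {"dx": 152,"dy": -37,"dz": -16,"twist": 16,"fingers": -1},
  {"dx": 189,"dy": -46,"dz": -20,"twist": 16.97,"fingers": -1},
])

```text
clock: 0.57
eef_pos: [0.3143, -0.3779, 0.2513]
tool_rot: [1.0, -0.002, -0.0, -0.0]
ft_force: [0.5, -1.6, 0.2]
grip_width: 0.0851
grasp_force: 0.0
```

Request:
carry_out([
  {"dx": 34,"dy": -20,"dz": 0,"twist": 0,"fingers": -1},
  {"dx": 68,"dy": -40,"dz": 0,"twist": 0,"fingers": -1},
  {"dx": 102,"dy": -60,"dz": 0,"twist": 0,"fingers": -1},
  {"dx": 136,"dy": -80,"dz": 0,"twist": 0,"fingers": -1},
  {"dx": 167,"dy": -99,"dz": 0,"twist": 0,"fingers": -1},
])

```text
clock: 0.98
eef_pos: [0.4818, -0.2787, 0.2509]
tool_rot: [1.0, 0.0, -0.0, -0.0]
ft_force: [-0.2, -1.2, 0.5]
grip_width: 0.0854
grasp_force: 0.0
```

Request:
carry_out([
  {"dx": 0,"dy": 0,"dz": 0,"twist": 0,"fingers": -1},
  {"dx": 0,"dy": 0,"dz": 0,"twist": 0,"fingers": -1},
  {"dx": 0,"dy": 0,"dz": 0,"twist": 0,"fingers": -1},
  {"dx": 0,"dy": 0,"dz": 0,"twist": 0,"fingers": -1},
  {"dx": 0,"dy": 0,"dz": 0,"twist": 0,"fingers": -1},
])

```text
clock: 1.4
eef_pos: [0.479, -0.2812, 0.2514]
tool_rot: [1.0, -0.001, -0.0, 0.0]
ft_force: [-0.3, -0.5, 0.5]
grip_width: 0.0857
grasp_force: 0.0
```

```bash
cat > snap.py <<'E'
import sys,pickle
from h import *
from workcell import bot,camera
n=sys.argv[1];c=camera("wrist");save(c,f"pics/{n}.png");pickle.dump(c,open(n+".pkl","wb"))
o=bot.get_obs();print(o["eef_pos"].round(4),R.from_quat(o["tool_rot"]).as_matrix()[:,0].round(4),o["joint_pos"].round(2),o["clock"],c["eye"].round(4))
E
python3 snap.py w1
```

```text
[ 0.4791 -0.2812  0.2515] [ 1.     -0.0026 -0.    ] [-0.53  0.35  0.2   1.43 -0.    2.61] 1.45 [ 0.5456 -0.2811  0.3936]
```

View pics/w1.png

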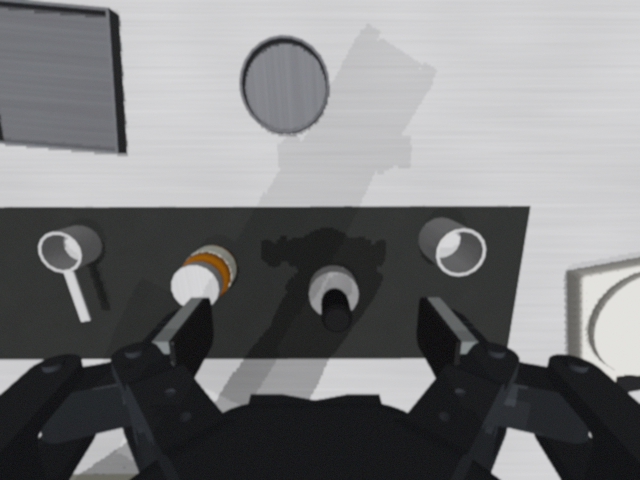

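The wrist view shows the stand at (285,85), the right part of the square tray, scoop_b at (70,248), the jar at (200,275), the tamper at (334,300) and beaker_b at (460,250). Next views are farther left. Wrist joint range limits yaw there.

Request:
carry_out([
  {"dx": 0,"dy": -40,"dz": 0,"twist": 0,"fingers": -1},
  {"dx": 0,"dy": -80,"dz": 0,"twist": 0,"fingers": -1},
  {"dx": 0,"dy": -120,"dz": 0,"twist": 0,"fingers": -1},
  {"dx": 0,"dy": -160,"dz": 0,"twist": 0,"fingers": -1},
  {"dx": 0,"dy": -200,"dz": 0,"twist": 0,"fingers": -1},
])

```text
clock: 1.87
eef_pos: [0.4794, -0.0797, 0.2517]
tool_rot: [1.0, -0.002, 0.0, 0.0]
ft_force: [0.5, 0.1, -0.5]
grip_width: 0.0855
grasp_force: 0.0
```

Request:
carry_out([
  {"dx": 0,"dy": -20,"dz": 0,"twist": 0,"fingers": -1},
  {"dx": 0,"dy": -20,"dz": 0,"twist": 0,"fingers": -1},
  {"dx": 0,"dy": -20,"dz": 0,"twist": 0,"fingers": -1},
  {"dx": 0,"dy": -20,"dz": 0,"twist": 0,"fingers": -1},
  {"dx": 0,"dy": -20,"dz": 0,"twist": 0,"fingers": -1},
])

```text
clock: 2.28
eef_pos: [0.4802, -0.0617, 0.2514]
tool_rot: [1.0, -0.001, 0.0, 0.0]
ft_force: [0.3, 0.0, 0.2]
grip_width: 0.0855
grasp_force: 0.0
```

```bash
python3 snap.py w2
```

```text
[ 0.4802 -0.0617  0.2513] [ 1.    -0.003  0.   ] [-0.13  0.2   0.01  1.38 -0.    3.02] 2.3333 [ 0.5467 -0.0616  0.3936]
```

Request:
carry_out([
  {"dx": 0,"dy": -40,"dz": 0,"twist": -7,"fingers": -1},
  {"dx": 0,"dy": -80,"dz": 0,"twist": -14,"fingers": -1},
  {"dx": 0,"dy": -120,"dz": 0,"twist": -21,"fingers": -1},
  {"dx": 0,"dy": -160,"dz": 0,"twist": -28,"fingers": -1},
  {"dx": 0,"dy": -200,"dz": 0,"twist": -30,"fingers": -1},
])

```text
clock: 2.75
eef_pos: [0.4807, 0.1401, 0.2513]
tool_rot: [0.966, 0.259, 0.0, 0.0]
ft_force: [1.3, 0.4, 0.3]
grip_width: 0.0852
grasp_force: 0.0
```

Request:
carry_out([
  {"dx": 0,"dy": 0,"dz": 0,"twist": 0,"fingers": -1},
  {"dx": 0,"dy": 0,"dz": 0,"twist": 0,"fingers": -1},
  {"dx": 0,"dy": 0,"dz": 0,"twist": 0,"fingers": -1},
  {"dx": 0,"dy": 0,"dz": 0,"twist": 0,"fingers": -1},
  {"dx": 0,"dy": 0,"dz": 0,"twist": 0,"fingers": -1},
])

```text
clock: 3.17
eef_pos: [0.4806, 0.138, 0.2513]
tool_rot: [0.966, 0.257, -0.0, 0.0]
ft_force: [0.2, -0.5, -0.2]
grip_width: 0.0852
grasp_force: 0.0
```

```bash
python3 snap.py w3; python3 -c "
import cv2,numpy as np
a=[cv2.imread(f'pics/w{i}.png')[:370] for i in(2,3)]
cv2.imwrite('pics/w23.png',cv2.resize(np.vstack(a),None,fx=.81,fy=.81))"
```

```text
[0.4806 0.1381 0.2514] [ 8.677e-01  4.970e-01 -1.000e-04] [ 0.28  0.23  0.05  1.39 -0.    2.9 ] 3.2167 [0.5385 0.1707 0.3935]
```

View pics/w23.png

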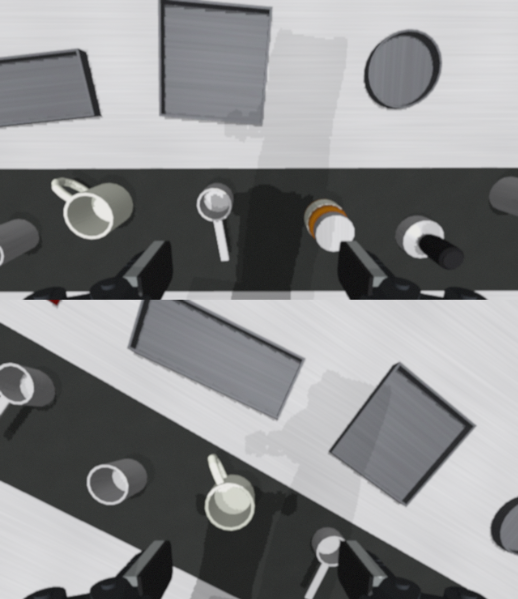

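The views show the long tray with the near-left corner at (160,428) and the right end at (345,520)–(375,445) in w3. The square tray appears whole in both views, the stand at (498,85) in w2, and the mug and jar stand between the tools. Now I'll measure from w1, w2 and w3.

```bash
cat > m1.py <<'E'
from h import *
import pickle,sys
def dark(c,lo,hi,amin=1500):
    g=cv2.cvtColor(c["image"],cv2.COLOR_RGB2GRAY);h=cv2.cvtColor(c["image"],cv2.COLOR_RGB2HSV)
    m=((g<hi)&(g>=lo)&(h[:,:,1]<60)).astype(np.uint8)
    m=cv2.morphologyEx(m,cv2.MORPH_CLOSE,np.ones((3,3)));m=cv2.morphologyEx(m,cv2.MORPH_OPEN,np.ones((5,5)))
    return [k for k in cv2.findContours(m,cv2.RETR_EXTERNAL,cv2.CHAIN_APPROX_NONE)[0] if cv2.contourArea(k)>amin]
def bright(c,t,amin=100):
    g=cv2.cvtColor(c["image"],cv2.COLOR_RGB2GRAY)
    m=(g>t).astype(np.uint8)
    return [k for k in cv2.findContours(m,cv2.RETR_EXTERNAL,cv2.CHAIN_APPROX_NONE)[0] if cv2.contourArea(k)>amin]
E
python3 - <<'E'
from m1 import *
for n in("w1","w2","w3"):
    c=pickle.load(open(n+".pkl","rb"));print(n)
    for k in dark(c,0,140):
        a=cv2.approxPolyDP(cv2.convexHull(k),6,True)[:,0]
        if len(a)<12 : print("D",cv2.contourArea(k),cv2.boundingRect(k),a.tolist())
    g=cv2.cvtColor(c["image"],cv2.COLOR_RGB2GRAY)
    for k in bright(c,170):
        x,y,w,h=cv2.boundingRect(k)
        if w<130: print("B",(x,y,w,h),cv2.contourArea(k),np.round(cv2.fitEllipse(k)[0],1))
    if n=="w1": print(g[250,30:110:4],g[85,100:140:4])
E
```

```text
w1
D 152479.0 (0, 206, 640, 274) [[639, 376], [639, 479], [0, 479], [0, 208], [528, 206], [581, 269]]
D 6726.5 (240, 36, 89, 98) [[289, 36], [319, 55], [328, 96], [316, 122], [278, 133], [250, 114], [240, 79], [255, 47]]
D 17494.5 (0, 0, 127, 154) [[0, 0], [118, 15], [126, 153], [0, 142]]
B (492, 429, 68, 51) 2181.5 [522.5 458.9]
B (75, 429, 51, 45) 869.0 [101.6 448. ]
B (196, 360, 46, 42) 1002.5 [216.2 375.5]
B (0, 360, 40, 34) 617.0 [ 12.8 371. ]
B (310, 359, 125, 53) 4280.5 [376.1 380.5]
B (581, 265, 59, 116) 4978.0 [613.8 321.4]
B (172, 265, 46, 40) 1272.0 [193.9 284.3]
B (39, 232, 51, 90) 1689.5 [ 65.1 266.9]
B (436, 229, 50, 47) 1736.0 [460.5 251.9]
[ 53  53 156 100  78  79  78  81  82 167 196 208 207  82  77  77  76  75
  42  52] [115 116 114 114  35  38 199 208 209 209]
w2
D 166337.0 (0, 207, 640, 273) [[639, 207], [639, 479], [0, 479], [0, 209]]
D 9748.5 (0, 61, 124, 96) [[106, 65], [123, 143], [0, 156], [0, 72]]
D 7099.5 (449, 37, 96, 98) [[526, 42], [544, 74], [533, 111], [494, 134], [464, 127], [449, 101], [458, 64], [492, 39]]
D 17686.5 (196, 0, 139, 155) [[196, 0], [334
[... 467 characters left out ...]
.0 [259.5 250.5]
B (64, 222, 76, 73) 3041.5 [104.1 261.1]
w3
D 1721.0 (606, 244, 34, 71) [[639, 244], [637, 314], [613, 303], [606, 276]]
D 16534.0 (407, 78, 178, 175) [[490, 78], [584, 153], [503, 252], [407, 189]]
D 151612.5 (0, 29, 640, 451) [[0, 29], [639, 392], [639, 479], [0, 479]]
D 16951.0 (159, 0, 215, 147) [[175, 0], [233, 0], [373, 72], [342, 146], [159, 60]]
B (492, 469, 24, 11) 105.0 [501.6 475. ]
B (70, 429, 68, 51) 2195.5 [106.8 458.8]
B (305, 378, 37, 21) 400.0 [318.3 389.8]
B (195, 331, 49, 80) 1975.5 [219.1 368.7]
B (377, 292, 46, 78) 794.5 [398.8 324.4]
B (108, 204, 50, 49) 1861.5 [132.5 227.9]
B (254, 192, 60, 93) 3095.5 [279.6 246.3]
B (0, 78, 41, 63) 607.5 [ 13.9 106. ]
```

```bash
cat >> h.py <<'E'
def tri(L):
    A=np.zeros((3,3));b=np.zeros(3)
    for c,uv in L:
        e,d=ray(c,uv);P=np.eye(3)-np.outer(d,d);A+=P;b+=P@e
    p=np.linalg.solve(A,b);return p,[np.hypot(*(proj(c,p)-uv)).round(1) for c,uv in L]
def scoop(c,k,z):
    m=np.zeros(c["image"].shape[:2],np.uint8);cv2.drawContours(m,[k],-1,1,-1)
    o=cv2.morphologyEx(m,cv2.MORPH_OPEN,cv2.getStructuringElement(cv2.MORPH_ELLIPSE,(23,23)))
    kk=max(cv2.findContours(o,0,cv2.CHAIN_APPROX_NONE)[0],key=cv2.contourArea)
    e=cv2.fitEllipse(kk);P=np.array([onz(c,q,z)[:2] for q in k[:,0]])
    ctr=onz(c,e[0],z)[:2];r=np.linalg.norm(P-ctr,axis=1);f=P[r>.05]
    h=f.mean(0)-ctr if len(f) else np.array([np.nan]*2)
    return np.array(e[0]),ctr,np.median(r[r<.03]),np.arctan2(-h[1],-h[0]),r.max()
E
python3 - <<'E'
from m1 import *
W={n:pickle.load(open(n+".pkl","rb")) for n in("w1","w2","w3")};C=pickle.load(open("c0.pkl","rb"))
for k in bright(W["w1"],150):
    x,y,w,h=cv2.boundingRect(k)
    if 30<x<50 and h>80: print("scB w1",scoop(W["w1"],k,.043))
for k in bright(W["w1"],150):
    if cv2.boundingRect(k)[0] in range(430,440) and cv2.boundingRect(k)[1]<260: print("beB",onz(W["w1"],cv2.fitEllipse(k)[0],.065),cv2.fitEllipse(k))
print("beA",onz(W["w3"],(132.5,227.9),.065), tri([(W["w3"],(132.5,227.9)),(C["top"],(265,273))]))
# side-view bright/other two-view checks of rim height
T=[("sqR far",(334,10),(584,153)),("sq R near",(322,154),(503,252)),("sq L near",(197,141),(407,189)),("sq L far",(196,0),(490,78)),("long R far",(106,65),(373,72)),("long R near",(123,143),(342,146))]
for n,a,b in T: print(n,*tri([(W["w2"],a),(W["w3"],b)]),onz(W["w2"],a,.018)[:2].round(4),onz(W["w3"],b,.018)[:2].round(4),onz(W["w2"],a,0)[:2].round(4),onz(W["w3"],b,0)[:2].round(4))
a=onz(W["w3"],(159,60),0);print("long L near z0",a,onz(W["w3"],(159,60),.018))
for n,lo in(("w1",230),("w2",440)):
    for k in dark(W[n],0,140):
        if lo<cv2.boundingRect(k)[0]<lo+20: 
            e=cv2.fitEllipse(k);print("stand",n,e,onz(W[n],e[0],.018)[:2],onz(W[n],e[0],0)[:2])
# scoop A rough
print("scA w3 edge",onz(W["w3"],(20,105),.043))
E
```

```text
scB w1 (array([ 59.42757034, 251.9105835 ]), array([ 0.44585159, -0.00819456]), np.float64(0.02245816499427276), np.float64(0.16791291552661117), np.float64(0.08215943388203326))
beB [ 0.45127143 -0.42731049  0.065     ] ((460.48480224609375, 251.7673797607422), (45.43680191040039, 50.619388580322266), 57.45867156982422)
beA [0.38926684 0.29123575 0.065     ] (array([0.38826014, 0.29122499, 0.06327362]), [np.float64(0.7), np.float64(0.2)])
sqR far [ 0.68416731 -0.08123969  0.01191874] [np.float64(0.7), np.float64(0.7)] [ 0.6814 -0.0809] [ 0.6825 -0.0773] [ 0.6878 -0.0819] [ 0.6894 -0.0892]
sq R near [ 0.54997788 -0.06962709  0.01968658] [np.float64(2.3), np.float64(2.2)] [ 0.5476 -0.0698] [ 0.5524 -0.0706] [ 0.5476 -0.0702] [ 0.5531 -0.0821]
sq L near [0.5594599  0.06349285 0.01302157] [np.float64(1.9), np.float64(1.8)] [0.5612 0.0619] [0.5573 0.0649] [0.5619 0.0678] [0.5582 0.0598]
sq L far [0.69254967 0.0526342  0.01304883] [np.float64(0.8), np.float64(0.7)] [0.69   0.0511] [0.6912 0.0541] [0.6969 0.0565] [0.6985 0.0485]
long R far [ 0.64102032  0.15863211 -0.00403001] [np.float64(2.2), np.float64(2.1)] [0.6339 0.1461] [0.6372 0.1594] [0.6381 0.156 ] [0.642  0.1588]
long R near [0.5607446  0.14874345 0.0020928 ] [np.float64(0.8), np.float64(0.8)] [0.5593 0.1401] [0.5607 0.1497] [0.5599 0.1498] [0.5617 0.1487]
long L near z0 [0.54069913 0.35844394 0.        ] [0.54059877 0.34985748 0.018     ]
stand w1 ((284.44256591796875, 84.69010925292969), (87.41207122802734, 98.0125961303711), 168.26121520996094) [ 0.61413542 -0.25091778] [ 0.61741845 -0.24946982]
stand w2 ((496.6414489746094, 85.76036834716797), (86.50440216064453, 104.50711059570312), 41.98768615722656) [ 0.61391984 -0.24659752] [ 0.61714007 -0.25546115]
scA w3 edge [0.43826835 0.43799877 0.043     ]
```

Request:
carry_out([
  {"dx": -11,"dy": 27,"dz": 6,"twist": -7,"fingers": -1},
  {"dx": -22,"dy": 54,"dz": 12,"twist": -14,"fingers": -1},
  {"dx": -33,"dy": 81,"dz": 18,"twist": -21,"fingers": -1},
  {"dx": -45,"dy": 108,"dz": 24,"twist": -28,"fingers": -1},
  {"dx": -56,"dy": 137,"dz": 30,"twist": -35,"fingers": -1},
])

```text
clock: 3.63
eef_pos: [0.4999, -0.0091, 0.2213]
tool_rot: [0.842, 0.539, 0.0, 0.0]
ft_force: [0.5, 0.2, -1.6]
grip_width: 0.0849
grasp_force: 0.0
```

Request:
carry_out([
  {"dx": 0,"dy": 0,"dz": 0,"twist": -7,"fingers": -1},
  {"dx": 0,"dy": 0,"dz": 0,"twist": -14,"fingers": -1},
  {"dx": 0,"dy": 0,"dz": 0,"twist": -21,"fingers": -1},
  {"dx": 0,"dy": 0,"dz": 0,"twist": -28,"fingers": -1},
  {"dx": 0,"dy": 0,"dz": 0,"twist": -35,"fingers": -1},
])

```text
clock: 4.05
eef_pos: [0.5001, -0.0083, 0.2214]
tool_rot: [0.642, 0.767, 0.0, 0.0]
ft_force: [-0.2, 1.2, -0.5]
grip_width: 0.0853
grasp_force: 0.0
```

Request:
carry_out([
  {"dx": 0,"dy": 0,"dz": 0,"twist": -7,"fingers": -1},
  {"dx": 0,"dy": 0,"dz": 0,"twist": -14,"fingers": -1},
  {"dx": 0,"dy": 0,"dz": 0,"twist": -21,"fingers": -1},
  {"dx": 0,"dy": 0,"dz": 0,"twist": -28,"fingers": -1},
  {"dx": 0,"dy": 0,"dz": 0,"twist": -35,"fingers": -1},
])

```text
clock: 4.47
eef_pos: [0.5001, -0.008, 0.2215]
tool_rot: [0.381, 0.924, -0.0, 0.0]
ft_force: [-0.2, -0.5, 1.2]
grip_width: 0.0852
grasp_force: 0.0
```

Request:
carry_out([
  {"dx": 0,"dy": 0,"dz": 0,"twist": -7,"fingers": -1},
  {"dx": 0,"dy": 0,"dz": 0,"twist": -14,"fingers": -1},
  {"dx": 0,"dy": 0,"dz": 0,"twist": -21,"fingers": -1},
  {"dx": 0,"dy": 0,"dz": 0,"twist": -28,"fingers": -1},
  {"dx": 0,"dy": 0,"dz": 0,"twist": -35,"fingers": -1},
])

```text
clock: 4.88
eef_pos: [0.5001, -0.008, 0.2215]
tool_rot: [0.086, 0.996, -0.0, 0.0]
ft_force: [-0.0, -0.7, -1.0]
grip_width: 0.0853
grasp_force: 0.0
```

Request:
carry_out([
  {"dx": 0,"dy": 0,"dz": 0,"twist": -6,"fingers": -1},
  {"dx": 0,"dy": 0,"dz": 0,"twist": -12,"fingers": -1},
  {"dx": 0,"dy": 0,"dz": 0,"twist": -18,"fingers": -1},
  {"dx": 0,"dy": 0,"dz": 0,"twist": -19.6,"fingers": -1},
  {"dx": 0,"dy": 0,"dz": 0,"twist": -19.6,"fingers": -1},
])

```text
clock: 5.3
eef_pos: [0.5001, -0.0079, 0.2215]
tool_rot: [-0.082, 0.997, -0.0, 0.0]
ft_force: [-0.3, -0.3, 0.2]
grip_width: 0.0853
grasp_force: 0.0
```

```bash
python3 snap.py w4
```

```text
[ 0.5001 -0.0078  0.2214] [-9.866e-01 -1.634e-01 -2.000e-04] [-0.02  0.25 -0.01  1.31 -0.   -0.18] 5.35 [ 0.4365 -0.0185  0.3636]
```

View pics/w4.png

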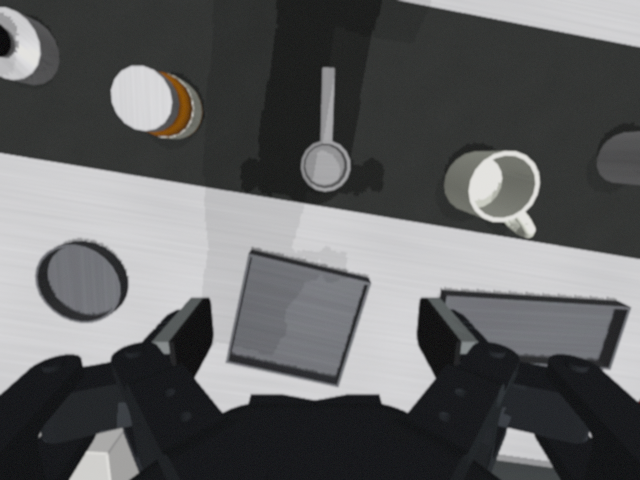

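The scoop is at (325,165) with its handle end at (328,68). The mug is at (505,185), the jar at (145,98), the square tray at (300,320) and the long tray at (540,330).

```bash
python3 - <<'E'
from m1 import *
W={n:pickle.load(open(n+".pkl","rb")) for n in("w1","w2","w3","w4")};c=W["w4"]
ks=[]
for t in(85,100):
    for k in bright(c,t):
        x,y,w,h=cv2.boundingRect(k)
        if 290<x<320 and w<80: print(t,(x,y,w,h),scoop(c,k,.043));ks.append(k)
e1=scoop(W["w1"],[k for k in bright(W["w1"],150) if cv2.boundingRect(k)[0] in range(30,50) and cv2.boundingRect(k)[3]>80][0],.043)[0]
e4=scoop(c,ks[0],.043)[0]
print(tri([(W["w1"],e1),(c,e4)]))
for q in((443,290),(628,305)): print(onz(c,q,0)[:2],onz(c,q,.018)[:2])
for k in dark(c,0,140):
    x,y,w,h=cv2.boundingRect(k)
    if w<250 and h<200: 
        e=cv2.fitEllipse(k);print((x,y,w,h),cv2.approxPolyDP(cv2.convexHull(k),6,True)[:,0].tolist() ,onz(c,e[0],.018)[:2])
E
```

```text
85 (301, 67, 50, 125) (array([325.34005737, 165.37010193]), array([ 0.44473999, -0.00743438]), np.float64(0.022851666541416512), np.float64(0.1435766185820404), np.float64(0.08192988505765772))
100 (301, 67, 50, 125) (array([325.41290283, 165.3137207 ]), array([ 0.44467951, -0.00737726]), np.float64(0.022602453111716856), np.float64(0.14405554788279398), np.float64(0.08171620519843431))
(array([ 0.4451146 , -0.00724397,  0.04158439]), [np.float64(0.4), np.float64(0.4)])
[0.56046949 0.15080293] [0.55433353 0.14242061]
[0.54327758 0.36692465] [0.53799264 0.34784395]
(227, 249, 143, 137) [[251, 249], [368, 278], [337, 385], [227, 361]] [ 0.61236349 -0.01053138]
(36, 240, 92, 82) [[85, 240], [116, 256], [127, 291], [104, 317], [77, 321], [45, 302], [36, 271], [49, 251]] [ 0.60803337 -0.24519425]
(484, 157, 50, 59) [[522, 160], [533, 175], [528, 200], [510, 214], [485, 212], [498, 159]] [0.43561765 0.18004502]
```

Request:
carry_out([
  {"dx": 18,"dy": 3,"dz": 26,"twist": 1,"fingers": -1},
  {"dx": 36,"dy": 6,"dz": 52,"twist": 1,"fingers": -1},
  {"dx": 54,"dy": 9,"dz": 80,"twist": 1,"fingers": -1},
  {"dx": 54,"dy": 9,"dz": 110,"twist": 1,"fingers": -1},
  {"dx": 54,"dy": 9,"dz": 140,"twist": 1,"fingers": -1},
])

```text
clock: 5.77
eef_pos: [0.4447, -0.0075, 0.0808]
tool_rot: [-0.073, 0.997, -0.0, 0.001]
ft_force: [1.1, -0.0, 0.8]
grip_width: 0.085
grasp_force: 0.0
```

Request:
carry_out([
  {"dx": 0,"dy": 0,"dz": 25,"twist": 0,"fingers": -1},
  {"dx": 0,"dy": 0,"dz": 45,"twist": 0,"fingers": -1},
  {"dx": 0,"dy": 0,"dz": 63,"twist": 0,"fingers": -1},
  {"dx": 0,"dy": 0,"dz": 75,"twist": 0,"fingers": -1},
  {"dx": 0,"dy": 0,"dz": 75,"twist": 0,"fingers": -1},
])

```text
clock: 6.18
eef_pos: [0.4433, -0.0074, 0.0041]
tool_rot: [-0.074, 0.997, 0.0, -0.002]
ft_force: [-0.7, 0.4, -0.2]
grip_width: 0.0855
grasp_force: 0.0
```

Request:
carry_out([
  {"dx": 0,"dy": 0,"dz": 0,"twist": 0,"fingers": 0},
  {"dx": 0,"dy": 0,"dz": 0,"twist": 0,"fingers": 1},
  {"dx": 0,"dy": 0,"dz": 0,"twist": 0,"fingers": 1},
  {"dx": 0,"dy": 0,"dz": 0,"twist": 0,"fingers": 1},
  {"dx": 0,"dy": 0,"dz": 0,"twist": 0,"fingers": 1},
])

```text
clock: 6.6
eef_pos: [0.4467, -0.0071, 0.0078]
tool_rot: [-0.074, 0.997, -0.0, 0.001]
ft_force: [-1.4, -0.0, 5.3]
grip_width: 0.0452
grasp_force: 61.1
```

Request:
carry_out([
  {"dx": 0,"dy": 0,"dz": 0,"twist": 0,"fingers": 1},
  {"dx": 0,"dy": 0,"dz": 0,"twist": 0,"fingers": 1},
  {"dx": 0,"dy": 0,"dz": 0,"twist": 0,"fingers": 1},
  {"dx": 0,"dy": 0,"dz": 0,"twist": 0,"fingers": 1},
  {"dx": 0,"dy": 0,"dz": 0,"twist": 0,"fingers": 1},
])

```text
clock: 7.02
eef_pos: [0.4468, -0.0071, 0.0078]
tool_rot: [-0.074, 0.997, -0.0, 0.002]
ft_force: [-0.9, 0.4, 6.1]
grip_width: 0.0451
grasp_force: 61.1
```

Request:
carry_out([
  {"dx": 0,"dy": 0,"dz": -10,"twist": 0,"fingers": 1},
  {"dx": 0,"dy": 0,"dz": -35,"twist": 0,"fingers": 1},
  {"dx": 0,"dy": 0,"dz": -70,"twist": 0,"fingers": 1},
  {"dx": 0,"dy": 0,"dz": -105,"twist": 0,"fingers": 1},
  {"dx": -15,"dy": 15,"dz": -120,"twist": 0,"fingers": 1},
])

```text
clock: 7.43
eef_pos: [0.4584, 0.0085, 0.1308]
tool_rot: [-0.073, 0.997, -0.001, 0.002]
ft_force: [1.2, -0.7, -1.4]
grip_width: 0.0458
grasp_force: 61.6
```

Request:
carry_out([
  {"dx": -25,"dy": 26,"dz": 0,"twist": 0,"fingers": 1},
  {"dx": -50,"dy": 53,"dz": 0,"twist": 0,"fingers": 1},
  {"dx": -75,"dy": 80,"dz": 0,"twist": 0,"fingers": 1},
  {"dx": -100,"dy": 107,"dz": 0,"twist": 0,"fingers": 1},
  {"dx": -125,"dy": 134,"dz": 0,"twist": 0,"fingers": 1},
])

```text
clock: 7.85
eef_pos: [0.5625, 0.1628, 0.1269]
tool_rot: [-0.075, 0.997, 0.0, 0.0]
ft_force: [0.7, -0.2, -0.7]
grip_width: 0.0453
grasp_force: 61.6
```

Request:
carry_out([
  {"dx": -20,"dy": 21,"dz": 0,"twist": 1,"fingers": 1},
  {"dx": -40,"dy": 42,"dz": 0,"twist": 2.7,"fingers": 1},
  {"dx": -40,"dy": 42,"dz": 20,"twist": 2.7,"fingers": 1},
  {"dx": -40,"dy": 42,"dz": 40,"twist": 2.7,"fingers": 1},
  {"dx": -40,"dy": 42,"dz": 60,"twist": 2.7,"fingers": 1},
])

```text
clock: 8.27
eef_pos: [0.5956, 0.2097, 0.066]
tool_rot: [-0.052, 0.999, 0.0, 0.001]
ft_force: [-0.3, 0.0, -2.5]
grip_width: 0.0452
grasp_force: 61.7
```

```bash
python3 snap.py w5; python3 -c "
from workcell import camera
from h import *
c=camera('side');a=c['image'][160:400,190:460]
save({'image':np.hstack([cv2.resize(a,(400,356)),cv2.resize(__import__('pickle').load(open('w5.pkl','rb'))['image'],(400,356))])},'pics/v5.png')"
```

```text
[0.5924 0.2083 0.061 ] [-0.9947 -0.1027  0.0068] [ 0.34  0.61  0.11  1.08 -0.    0.24] 8.3167 [0.5312 0.2031 0.2081]
```

View pics/v5.png

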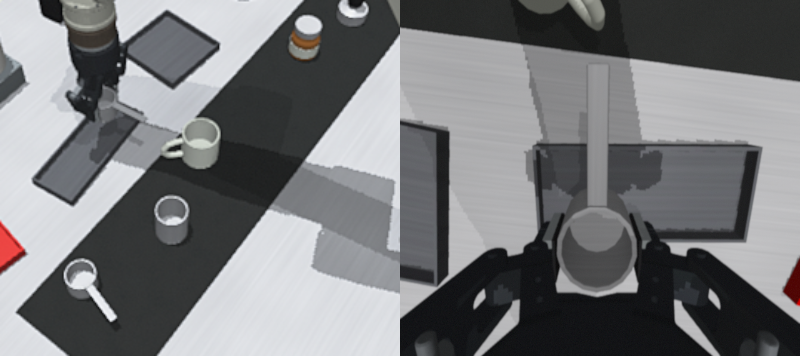

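The scoop is held level over the right half of the long tray, with the handle towards the mat. The tray corners appear at about (538,145) and (760,148) in the right half. I'll check the tray pose from this nearer view.

```bash
python3 - <<'E'
from m1 import *
c=pickle.load(open("w5.pkl","rb"));w4=pickle.load(open("w4.pkl","rb"))
g=cv2.cvtColor(c["image"],cv2.COLOR_RGB2GRAY)
for k in dark(c,0,140):
    print(cv2.boundingRect(k),cv2.approxPolyDP(cv2.convexHull(k),4,True)[:,0].tolist()[:14])
for n,q in(("R near",(219,195)),("L near",(577,199)),("L far",(553,323))):
    print(n,onz(c,q,.018)[:2].round(4),onz(c,q,.0)[:2].round(4))
print(tri([(c,(577,199)),(w4,(628,305))]),tri([(c,(219,195)),(w4,(443,290))]))
E
```

```text
(0, 0, 640, 480) [[639, 0], [639, 479], [0, 479], [0, 0]]
R near [0.5587 0.1525] [0.5613 0.1477]
L near [0.5403 0.3509] [0.5412 0.3649]
L far [0.6161 0.3593] [0.6241 0.3741]
(array([0.54088897, 0.35859294, 0.00795421]), [np.float64(0.2), np.float64(0.1)]) (array([0.56002161, 0.14895625, 0.00369359]), [np.float64(1.3), np.float64(0.7)])
```

Request:
carry_out([
  {"dx": -1,"dy": 2,"dz": 15,"twist": 0,"fingers": 1},
  {"dx": -1,"dy": 2,"dz": 30,"twist": 0,"fingers": 1},
  {"dx": -1,"dy": 2,"dz": 45,"twist": 0,"fingers": 1},
  {"dx": -1,"dy": 2,"dz": 54,"twist": 0,"fingers": 1},
  {"dx": -1,"dy": 2,"dz": 58,"twist": 0,"fingers": 1},
])

```text
clock: 8.78
eef_pos: [0.5954, 0.2105, 0.0079]
tool_rot: [-0.051, 0.999, -0.0, -0.001]
ft_force: [-0.1, -0.4, 7.5]
grip_width: 0.0454
grasp_force: 63.0
```

Request:
carry_out([
  {"dx": 0,"dy": 0,"dz": 0,"twist": 0,"fingers": 1},
  {"dx": 0,"dy": 0,"dz": 0,"twist": 0,"fingers": -0.3},
  {"dx": 0,"dy": 0,"dz": 0,"twist": 0,"fingers": -0.3},
  {"dx": 0,"dy": 0,"dz": 0,"twist": 0,"fingers": -0.3},
  {"dx": 0,"dy": 0,"dz": 0,"twist": 0,"fingers": -0.3},
])

```text
clock: 9.2
eef_pos: [0.5966, 0.2111, 0.0093]
tool_rot: [-0.051, 0.999, 0.0, 0.001]
ft_force: [-0.2, 0.5, -0.6]
grip_width: 0.0557
grasp_force: 0.0
```

Request:
carry_out([
  {"dx": 0,"dy": 0,"dz": -10,"twist": 0,"fingers": -0.3},
  {"dx": 0,"dy": 0,"dz": -30,"twist": 0,"fingers": -0.3},
  {"dx": 0,"dy": 0,"dz": -60,"twist": 0,"fingers": -1},
  {"dx": 0,"dy": 0,"dz": -95,"twist": 0,"fingers": -1},
  {"dx": 0,"dy": 0,"dz": -135,"twist": 0,"fingers": -1},
])

```text
clock: 9.62
eef_pos: [0.5947, 0.2104, 0.144]
tool_rot: [-0.051, 0.999, -0.0, -0.001]
ft_force: [0.6, 0.2, 0.1]
grip_width: 0.0856
grasp_force: 0.0
```

```bash
python3 snap.py w6
```

```text
[0.5997 0.2122 0.1551] [-0.9947 -0.1021 -0.0135] [0.34 0.54 0.25 1.27 0.   0.24] 9.6667 [0.5309 0.204  0.2864]
```

Request:
carry_out([
  {"dx": 14,"dy": 36,"dz": -10,"twist": 0,"fingers": -1},
  {"dx": 28,"dy": 72,"dz": -20,"twist": 0,"fingers": -1},
  {"dx": 42,"dy": 108,"dz": -30,"twist": 0,"fingers": -1},
  {"dx": 56,"dy": 145,"dz": -40,"twist": 0,"fingers": -1},
  {"dx": 70,"dy": 182,"dz": -50,"twist": 0,"fingers": -1},
])

```text
clock: 10.08
eef_pos: [0.5069, 0.386, 0.195]
tool_rot: [-0.051, 0.999, 0.0, 0.001]
ft_force: [0.5, 0.0, -0.3]
grip_width: 0.0854
grasp_force: 0.0
```

Request:
carry_out([
  {"dx": 13,"dy": 38,"dz": -10,"twist": 0,"fingers": -1},
  {"dx": 13,"dy": 38,"dz": -10,"twist": 0,"fingers": -1},
  {"dx": 13,"dy": 38,"dz": -10,"twist": 0,"fingers": -1},
  {"dx": 13,"dy": 38,"dz": -10,"twist": 0,"fingers": -1},
  {"dx": 13,"dy": 38,"dz": -10,"twist": 0,"fingers": -1},
])

```text
clock: 10.5
eef_pos: [0.4913, 0.42, 0.2032]
tool_rot: [-0.05, 0.999, -0.0, -0.0]
ft_force: [-0.5, -0.9, 0.1]
grip_width: 0.0853
grasp_force: 0.0
```

```bash
python3 snap.py w7;python3 - <<'E'
from m1 import *
a=pickle.load(open("w6.pkl","rb"))["image"];b=pickle.load(open("w7.pkl","rb"))
save({"image":np.vstack([a[:400],b["image"][:400]])[:,:,:][::1]},"pics/tmp.png")
i=cv2.imread("pics/tmp.png");cv2.imwrite("pics/w67.png",cv2.resize(i,None,fx=.74,fy=.74))
for t in(120,150,170):
  for k in bright(b,t):
    x,y,w,h=cv2.boundingRect(k)
    if y<300 and w<140 and h<140: print(t,(x,y,w,h),cv2.fitEllipse(k)[0],[np.round(v,4) for v in scoop(b,k,.043)] if cv2.contourArea(k)>900 else "")
E
```

```text
[0.4915 0.4197 0.203 ] [-9.95e-01 -1.00e-01  6.00e-04] [ 0.71  0.55  0.4   1.42 -0.    0.61] 10.55 [0.4272 0.4137 0.3454]
120 (0, 100, 22, 72) (7.077417373657227, 137.0814971923828) 
120 (320, 70, 70, 127) (355.4507751464844, 145.389892578125) [array([346.3336, 168.9789]), array([0.4366, 0.4418]), np.float64(0.0224), np.float64(-0.2549), np.float64(0.0817)]
120 (127, 48, 67, 72) (159.7294921875, 83.94214630126953) [array([159.7428,  83.9334]), array([0.3848, 0.2822]), np.float64(0.0266), np.float64(nan), np.float64(0.0278)]
150 (53, 157, 22, 22) (63.125247955322266, 166.981689453125) 
150 (19, 156, 53, 35) (42.49785232543945, 172.97232055664062) 
150 (0, 101, 21, 70) (4.4284563064575195, 137.11865234375) 
150 (321, 71, 69, 122) (355.7561340332031, 145.13790893554688) [array([340.5581, 171.0292]), array([0.4388, 0.4371]), np.float64(0.0199), np.float64(-0.314), np.float64(0.0847)]
150 (127, 49, 66, 71) (159.12713623046875, 83.65970611572266) [array([177.7595,  91.8284]), array([0.3893, 0.2967]), np.float64(0.0178), np.float64(nan), np.float64(0.0416)]
170 (20, 156, 51, 34) (41.5797004699707, 172.8418731689453) 
170 (0, 102, 21, 69) (3.0286669731140137, 137.12155151367188) 
170 (360, 71, 29, 62) (373.53594970703125, 98.73383331298828) 
170 (128, 49, 65, 71) (158.48065185546875, 83.95022583007812) [array([177.8454,  91.4181]), array([0.389 , 0.2968]), np.float64(0.0153), np.float64(nan), np.float64(0.0414)]
```

View pics/w67.png

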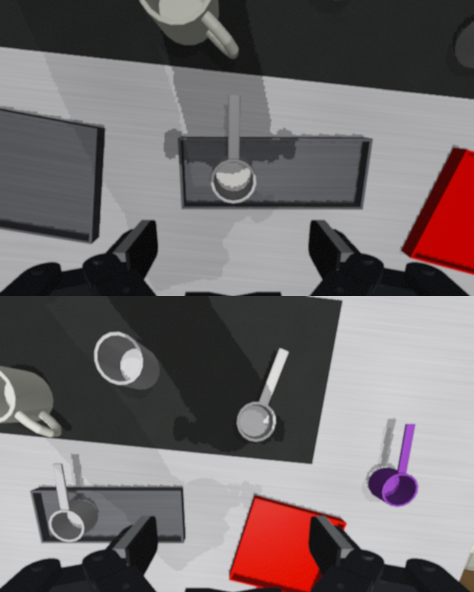

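Scoop_b stands upright in the tray at (233,180). Scoop_a is at (256,421) with its handle to (285,350). Purple scoop and red tray lie to the right.

Request:
carry_out([
  {"dx": 18,"dy": 9,"dz": 20,"twist": 5,"fingers": -1},
  {"dx": 36,"dy": 18,"dz": 40,"twist": 10,"fingers": -1},
  {"dx": 52,"dy": 27,"dz": 65,"twist": 15,"fingers": -1},
  {"dx": 52,"dy": 27,"dz": 95,"twist": 20,"fingers": -1},
  {"dx": 52,"dy": 27,"dz": 120,"twist": 20,"fingers": -1},
])

```text
clock: 10.97
eef_pos: [0.4359, 0.4414, 0.0818]
tool_rot: [0.125, 0.992, -0.0, -0.0]
ft_force: [0.4, -0.2, -0.2]
grip_width: 0.0856
grasp_force: 0.0
```

Request:
carry_out([
  {"dx": 0,"dy": 0,"dz": 22,"twist": 0,"fingers": -1},
  {"dx": 0,"dy": 0,"dz": 44,"twist": 0,"fingers": -1},
  {"dx": 0,"dy": 0,"dz": 62,"twist": 0,"fingers": -1},
  {"dx": 0,"dy": 0,"dz": 74,"twist": 0,"fingers": -1},
  {"dx": 0,"dy": 0,"dz": 74,"twist": 0,"fingers": -1},
])

```text
clock: 11.38
eef_pos: [0.4354, 0.4397, 0.006]
tool_rot: [0.124, 0.992, -0.003, -0.002]
ft_force: [0.0, -0.6, 0.3]
grip_width: 0.0857
grasp_force: 0.0
```

Request:
carry_out([
  {"dx": 0,"dy": 0,"dz": 0,"twist": 0,"fingers": 0},
  {"dx": 0,"dy": 0,"dz": 0,"twist": 0,"fingers": 1},
  {"dx": 0,"dy": 0,"dz": 0,"twist": 0,"fingers": 1},
  {"dx": 0,"dy": 0,"dz": 0,"twist": 0,"fingers": 1},
  {"dx": 0,"dy": 0,"dz": 0,"twist": 0,"fingers": 1},
])

```text
clock: 11.8
eef_pos: [0.4377, 0.4438, 0.0115]
tool_rot: [0.123, 0.992, 0.001, 0.001]
ft_force: [0.9, -0.9, 6.1]
grip_width: 0.0449
grasp_force: 61.7
```

Request:
carry_out([
  {"dx": 0,"dy": 0,"dz": 0,"twist": 0,"fingers": 1},
  {"dx": 0,"dy": 0,"dz": -10,"twist": 0,"fingers": 1},
  {"dx": 0,"dy": 0,"dz": -35,"twist": 0,"fingers": 1},
  {"dx": 0,"dy": 0,"dz": -70,"twist": 0,"fingers": 1},
  {"dx": 0,"dy": 0,"dz": -110,"twist": 0,"fingers": 1},
])

```text
clock: 12.22
eef_pos: [0.4347, 0.4413, 0.1185]
tool_rot: [0.123, 0.992, -0.002, -0.002]
ft_force: [0.2, 0.3, -0.7]
grip_width: 0.0449
grasp_force: 61.5
```

```bash
python3 snap.py w8
```

```text
[0.4388 0.4455 0.1298] [-0.9697  0.2441 -0.0056] [0.79 0.54 0.18 1.2  0.   1.04] 12.2667 [0.3728 0.458  0.2609]
```

Request:
carry_out([
  {"dx": -32,"dy": -18,"dz": 0,"twist": -4,"fingers": 1},
  {"dx": -66,"dy": -36,"dz": 0,"twist": -8,"fingers": 1},
  {"dx": -100,"dy": -54,"dz": 0,"twist": -12,"fingers": 1},
  {"dx": -134,"dy": -73,"dz": 0,"twist": -16,"fingers": 1},
  {"dx": -160,"dy": -88,"dz": 0,"twist": -20,"fingers": 1},
])

```text
clock: 12.68
eef_pos: [0.5718, 0.3163, 0.1198]
tool_rot: [-0.052, 0.999, -0.0, 0.0]
ft_force: [0.3, 0.4, -0.7]
grip_width: 0.0452
grasp_force: 61.5
```

```bash
python3 - <<'E'
import numpy as np
p=np.array([.437,.4414]);x=np.array([-.969,.246]);y=np.array([.246,.969])
c=p-.160*x-.088*y;d=np.array([.586,.302])-c
X=np.array([-np.cos(.1),-np.sin(.1)]);Y=np.array([-np.sin(.1),np.cos(.1)])
print(c,d@X,d@Y)
from workcell import bot;print(bot.get_obs()["eef_pos"])
E
```

```text
[0.570392 0.316768] -0.01405568511461902 -0.016252421479849632
[0.57175522 0.31628441 0.11975992]
```

Request:
carry_out([
  {"dx": -14,"dy": -16,"dz": 10,"twist": 0,"fingers": 1},
  {"dx": -14,"dy": -16,"dz": 35,"twist": 0,"fingers": 1},
  {"dx": -14,"dy": -16,"dz": 55,"twist": 0,"fingers": 1},
  {"dx": -14,"dy": -16,"dz": 70,"twist": 0,"fingers": 1},
  {"dx": -14,"dy": -16,"dz": 80,"twist": 0,"fingers": 1},
])

```text
clock: 13.1
eef_pos: [0.5844, 0.3029, 0.0371]
tool_rot: [-0.051, 0.999, -0.001, -0.002]
ft_force: [0.5, -0.0, -1.3]
grip_width: 0.0454
grasp_force: 61.5
```

Request:
carry_out([
  {"dx": 0,"dy": 0,"dz": 10,"twist": 0,"fingers": 1},
  {"dx": 0,"dy": 0,"dz": 18,"twist": 0,"fingers": 1},
  {"dx": 0,"dy": 0,"dz": 24,"twist": 0,"fingers": 1},
  {"dx": 0,"dy": 0,"dz": 28,"twist": 0,"fingers": 1},
  {"dx": 0,"dy": 0,"dz": 28,"twist": 0,"fingers": 1},
])

```text
clock: 13.52
eef_pos: [0.5858, 0.3042, 0.0119]
tool_rot: [-0.051, 0.999, 0.0, 0.0]
ft_force: [0.5, -0.4, -0.8]
grip_width: 0.0453
grasp_force: 61.5
```

Request:
carry_out([
  {"dx": 0,"dy": 0,"dz": 0,"twist": 0,"fingers": 1},
  {"dx": 0,"dy": 0,"dz": 0,"twist": 0,"fingers": -0.3},
  {"dx": 0,"dy": 0,"dz": 0,"twist": 0,"fingers": -0.3},
  {"dx": 0,"dy": 0,"dz": 0,"twist": 0,"fingers": -0.3},
  {"dx": 0,"dy": 0,"dz": 0,"twist": 0,"fingers": -0.3},
])

```text
clock: 13.93
eef_pos: [0.5859, 0.304, 0.0117]
tool_rot: [-0.051, 0.999, 0.0, 0.0]
ft_force: [0.1, 0.9, -0.3]
grip_width: 0.0557
grasp_force: 0.0
```

Request:
carry_out([
  {"dx": 0,"dy": 0,"dz": -10,"twist": 0,"fingers": -0.3},
  {"dx": 0,"dy": 0,"dz": -30,"twist": 0,"fingers": -0.3},
  {"dx": 0,"dy": 0,"dz": -60,"twist": 0,"fingers": -1},
  {"dx": 0,"dy": 0,"dz": -95,"twist": 0,"fingers": -1},
  {"dx": 0,"dy": 0,"dz": -130,"twist": 0,"fingers": -1},
])

```text
clock: 14.35
eef_pos: [0.5851, 0.3036, 0.143]
tool_rot: [-0.051, 0.999, -0.0, -0.0]
ft_force: [0.7, 1.4, 0.5]
grip_width: 0.0855
grasp_force: 0.0
```

```bash
python3 snap.py w9
```

```text
[0.5891 0.3056 0.1525] [-0.9947 -0.102  -0.0126] [ 0.48  0.6   0.34  1.3  -0.    0.38] 14.4 [0.5211 0.2971 0.2851]
```

```bash
python3 - <<'E'
from m1 import *
W={i:pickle.load(open(f"w{i}.pkl","rb")) for i in(3,7,9)}
print(tri([(W[3],(132.5,227.9)),(W[7],(159.7,83.9))]),onz(W[7],(159.7,83.9),.065))
c=W[9]
for k in bright(c,120):
    x,y,w,h=cv2.boundingRect(k)
    if w<120 and h<130 and y<330: print((x,y,w,h),cv2.fitEllipse(k)[0])
cv2.imwrite("pics/w9s.png",cv2.resize(c["image"][:,:,::-1],(480,360)))
E
```

```text
(array([0.3882367 , 0.29148747, 0.06394738]), [np.float64(0.5), np.float64(0.8)]) [0.3878795  0.29169059 0.065     ]
(599, 296, 41, 107) (624.5264282226562, 358.068115234375)
(114, 14, 64, 60) (147.0023651123047, 43.93510818481445)
(23, 0, 96, 33) (73.36347198486328, 11.575679779052734)
```

View pics/w9s.png

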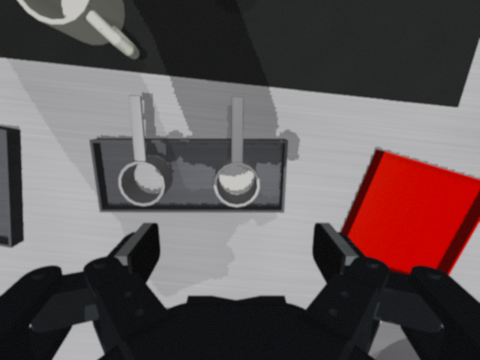

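Both scoops stand upright in the long tray, at (142,182) and (237,184). Next is beaker_a.

Request:
carry_out([
  {"dx": 39.5,"dy": 1,"dz": 0,"twist": 7,"fingers": -1},
  {"dx": 79,"dy": 3,"dz": 0,"twist": 14,"fingers": -1},
  {"dx": 118.5,"dy": 5,"dz": 0,"twist": 21,"fingers": -1},
  {"dx": 158,"dy": 6,"dz": 0,"twist": 28,"fingers": -1},
  {"dx": 197.5,"dy": 7.5,"dz": 0,"twist": 35,"fingers": -1},
])

```text
clock: 14.82
eef_pos: [0.3867, 0.2908, 0.1419]
tool_rot: [0.255, 0.967, 0.001, 0.0]
ft_force: [-0.2, 0.9, 1.2]
grip_width: 0.0855
grasp_force: 0.0
```

Request:
carry_out([
  {"dx": 0,"dy": 0,"dz": 0,"twist": 7,"fingers": -1},
  {"dx": 0,"dy": 0,"dz": 0,"twist": 14,"fingers": -1},
  {"dx": 0,"dy": 0,"dz": 0,"twist": 21,"fingers": -1},
  {"dx": 0,"dy": 0,"dz": 0,"twist": 28,"fingers": -1},
  {"dx": 0,"dy": 0,"dz": 0,"twist": 35,"fingers": -1},
])

```text
clock: 15.23
eef_pos: [0.3884, 0.2914, 0.1423]
tool_rot: [0.533, 0.846, 0.001, 0.0]
ft_force: [-0.0, 0.5, -0.6]
grip_width: 0.0854
grasp_force: 0.0
```

Request:
carry_out([
  {"dx": 0,"dy": 0,"dz": 0,"twist": 7,"fingers": -1},
  {"dx": 0,"dy": 0,"dz": 0,"twist": 14,"fingers": -1},
  {"dx": 0,"dy": 0,"dz": 10,"twist": 21,"fingers": -1},
  {"dx": 0,"dy": 0,"dz": 25,"twist": 28,"fingers": -1},
  {"dx": 0,"dy": 0,"dz": 40,"twist": 30,"fingers": -1},
])

```text
clock: 15.65
eef_pos: [0.3892, 0.2918, 0.1022]
tool_rot: [0.734, 0.679, 0.002, 0.0]
ft_force: [-0.1, -0.3, -0.9]
grip_width: 0.0854
grasp_force: 0.0
```

```bash
python3 snap.py w10
```

```text
[0.3872 0.2903 0.099 ] [ 0.0754  0.9972 -0.0019] [ 0.64  0.31 -0.26  1.    0.    2.29] 15.7 [0.3949 0.357  0.2445]
```

Request:
carry_out([
  {"dx": 0,"dy": 0,"dz": 20,"twist": 0,"fingers": -1},
  {"dx": 0,"dy": 0,"dz": 40,"twist": 0,"fingers": -1},
  {"dx": 0,"dy": 0,"dz": 60,"twist": 0,"fingers": -1},
  {"dx": 0,"dy": 0,"dz": 74,"twist": 0,"fingers": -1},
  {"dx": 0,"dy": 0,"dz": 74,"twist": 0,"fingers": -1},
])

```text
clock: 16.12
eef_pos: [0.3867, 0.2899, 0.0255]
tool_rot: [0.732, 0.681, -0.002, -0.0]
ft_force: [-0.0, 0.1, -0.2]
grip_width: 0.0852
grasp_force: 0.0
```

Request:
carry_out([
  {"dx": 0,"dy": 0,"dz": 0,"twist": 0,"fingers": 0},
  {"dx": 0,"dy": 0,"dz": 0,"twist": 0,"fingers": 1},
  {"dx": 0,"dy": 0,"dz": 0,"twist": 0,"fingers": 1},
  {"dx": 0,"dy": 0,"dz": 0,"twist": 0,"fingers": 1},
  {"dx": 0,"dy": 0,"dz": 0,"twist": 0,"fingers": 1},
])

```text
clock: 16.53
eef_pos: [0.3896, 0.2922, 0.0292]
tool_rot: [0.732, 0.681, 0.002, 0.0]
ft_force: [-0.9, -0.5, 6.7]
grip_width: 0.0481
grasp_force: 62.4
```

Request:
carry_out([
  {"dx": 0,"dy": 0,"dz": 0,"twist": 0,"fingers": 1},
  {"dx": 0,"dy": 0,"dz": -10,"twist": 0,"fingers": 1},
  {"dx": 0,"dy": 0,"dz": -35,"twist": 0,"fingers": 1},
  {"dx": 0,"dy": 0,"dz": -70,"twist": 0,"fingers": 1},
  {"dx": 0,"dy": 0,"dz": -110,"twist": 0,"fingers": 1},
])

```text
clock: 16.95
eef_pos: [0.3868, 0.2899, 0.1377]
tool_rot: [0.732, 0.681, -0.002, -0.0]
ft_force: [0.3, -0.7, -2.0]
grip_width: 0.0486
grasp_force: 62.2
```

```bash
python3 - <<'E'
import numpy as np
from workcell import bot
o=bot.get_obs();print(o["eef_pos"],o["tool_rot"])
p=np.array([.3888,.2914]);ps=np.radians(85.85);x=np.array([np.cos(ps),np.sin(ps)]);y=np.array([x[1],-x[0]])
a=-.075;t=np.array([.6205,-.008])+.032*np.array([-np.sin(a),np.cos(a)])
d=t-p;print(t,d@x,d@y,np.linalg.norm(d))
E
```

```text
[0.38679294 0.28993962 0.1376876 ] [ 7.32165972e-01  6.81122633e-01 -2.21728267e-03 -1.77027679e-04]
[0.62289775 0.02391004] -0.24984745128423275 0.25284162132220267 0.35546115735206174
```

Request:
carry_out([
  {"dx": -27,"dy": 28,"dz": 0,"twist": 0,"fingers": 1},
  {"dx": -55,"dy": 56,"dz": 0,"twist": 0,"fingers": 1},
  {"dx": -83,"dy": 84,"dz": 0,"twist": 0,"fingers": 1},
  {"dx": -111,"dy": 112,"dz": 0,"twist": 0,"fingers": 1},
  {"dx": -139,"dy": 140,"dz": 0,"twist": 0,"fingers": 1},
])

```text
clock: 17.37
eef_pos: [0.5188, 0.141, 0.1385]
tool_rot: [0.732, 0.681, 0.0, 0.0]
ft_force: [0.1, 0.9, -0.8]
grip_width: 0.0486
grasp_force: 62.3
```

Request:
carry_out([
  {"dx": -28,"dy": 28,"dz": 0,"twist": 0,"fingers": 1},
  {"dx": -56,"dy": 56,"dz": 0,"twist": 0,"fingers": 1},
  {"dx": -84,"dy": 85,"dz": 0,"twist": 0,"fingers": 1},
  {"dx": -111,"dy": 113,"dz": 0,"twist": 0,"fingers": 1},
  {"dx": -111,"dy": 113,"dz": 15,"twist": 0,"fingers": 1},
])

```text
clock: 17.78
eef_pos: [0.6296, 0.0173, 0.1261]
tool_rot: [0.735, 0.678, 0.003, 0.005]
ft_force: [1.8, 0.3, -0.3]
grip_width: 0.0484
grasp_force: 62.6
```

```bash
python3 snap.py w11
```

```text
[0.6246 0.0198 0.1207] [ 7.75e-02  9.97e-01 -6.00e-04] [ 0.03  0.55  0.17  1.2  -0.    1.68] 17.8333 [0.6342 0.0832 0.2682]
```

View pics/w11.png

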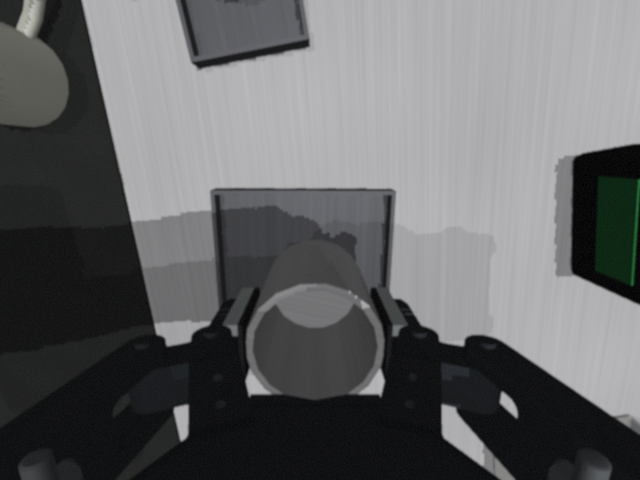

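The beaker is held over the square tray. The tray's left rim runs from (211,189) to (394,189) in this view.

```bash
python3 - <<'E'
from m1 import *
c=pickle.load(open("w11.pkl","rb"))
a,b=[onz(c,q,.018)[:2] for q in((211,189),(394,189))];print(a,b,np.linalg.norm(b-a))
d=(b-a)/np.linalg.norm(b-a);n=np.array([d[1],-d[0]]);print("yaw",np.arctan2(d[1],d[0]),"centre",(a+b)/2+n*.068,"target",(a+b)/2+n*.036)
from workcell import bot;print(bot.get_obs()["eef_pos"])
E
```

```text
[0.56050051 0.06427106] [0.69307833 0.05358757] 0.13300757591392492
yaw -0.08040902137344538 centre [ 0.62132749 -0.00885097] target [0.62389781 0.02304564]
[0.62455694 0.01984693 0.12072249]
```

Request:
carry_out([
  {"dx": 0,"dy": 0,"dz": 15,"twist": 0,"fingers": 1},
  {"dx": 0,"dy": 0,"dz": 35,"twist": 0,"fingers": 1},
  {"dx": 0,"dy": 0,"dz": 55,"twist": 0,"fingers": 1},
  {"dx": 0,"dy": 0,"dz": 70,"twist": 0,"fingers": 1},
  {"dx": 0,"dy": 0,"dz": 80,"twist": 0,"fingers": 1},
])

```text
clock: 18.25
eef_pos: [0.6208, 0.0239, 0.041]
tool_rot: [0.732, 0.681, -0.001, -0.001]
ft_force: [-0.0, 0.1, -1.8]
grip_width: 0.0484
grasp_force: 62.6
```

Request:
carry_out([
  {"dx": 0,"dy": 0,"dz": 6,"twist": 0,"fingers": 1},
  {"dx": 0,"dy": 0,"dz": 10,"twist": 0,"fingers": 1},
  {"dx": 0,"dy": 0,"dz": 13,"twist": 0,"fingers": 1},
  {"dx": 0,"dy": 0,"dz": 13,"twist": 0,"fingers": 1},
  {"dx": 0,"dy": 0,"dz": 13,"twist": 0,"fingers": 1},
])

```text
clock: 18.67
eef_pos: [0.6232, 0.0237, 0.0301]
tool_rot: [0.732, 0.681, 0.0, 0.0]
ft_force: [-0.1, 0.4, -0.4]
grip_width: 0.0483
grasp_force: 62.6
```

Request:
carry_out([
  {"dx": 0,"dy": 0,"dz": 0,"twist": 0,"fingers": -0.5},
  {"dx": 0,"dy": 0,"dz": 0,"twist": 0,"fingers": -0.5},
  {"dx": 0,"dy": 0,"dz": 0,"twist": 0,"fingers": -0.5},
  {"dx": 0,"dy": 0,"dz": 0,"twist": 0,"fingers": -0.5},
  {"dx": 0,"dy": 0,"dz": 0,"twist": 0,"fingers": -0.5},
])

```text
clock: 19.08
eef_pos: [0.6228, 0.0235, 0.0296]
tool_rot: [0.732, 0.681, 0.0, 0.0]
ft_force: [0.2, -0.1, 0.7]
grip_width: 0.0643
grasp_force: 0.0
```

Request:
carry_out([
  {"dx": 0,"dy": 0,"dz": -15,"twist": 0,"fingers": -0.5},
  {"dx": 0,"dy": 0,"dz": -45,"twist": 0,"fingers": -0.5},
  {"dx": 0,"dy": 0,"dz": -80,"twist": 0,"fingers": -1},
  {"dx": 0,"dy": 0,"dz": -115,"twist": 0,"fingers": -1},
  {"dx": 0,"dy": 0,"dz": -150,"twist": 0,"fingers": -1},
])

```text
clock: 19.5
eef_pos: [0.6223, 0.0235, 0.1808]
tool_rot: [0.732, 0.681, -0.0, -0.0]
ft_force: [1.8, 0.5, 0.2]
grip_width: 0.0856
grasp_force: 0.0
```

```bash
python3 snap.py w12
```

```text
[0.6263 0.0236 0.1897] [0.0723 0.9974 0.0014] [ 0.04  0.5   0.28  1.34 -0.    1.68] 19.55 [0.6281 0.089  0.323 ]
```

Request:
carry_out([
  {"dx": -38,"dy": -10,"dz": 0,"twist": 0,"fingers": -1},
  {"dx": -77,"dy": -20,"dz": 0,"twist": 0,"fingers": -1},
  {"dx": -116,"dy": -30,"dz": 0,"twist": 0,"fingers": -1},
  {"dx": -155,"dy": -40,"dz": 0,"twist": 0,"fingers": -1},
  {"dx": -194,"dy": -50,"dz": 0,"twist": 0,"fingers": -1},
])

```text
clock: 19.97
eef_pos: [0.558, -0.1677, 0.1794]
tool_rot: [0.732, 0.681, 0.0, 0.0]
ft_force: [0.4, -0.2, -0.6]
grip_width: 0.0851
grasp_force: 0.0
```

Request:
carry_out([
  {"dx": -38,"dy": -10,"dz": 0,"twist": 0,"fingers": -1},
  {"dx": -77,"dy": -20,"dz": 0,"twist": 0,"fingers": -1},
  {"dx": -116,"dy": -30,"dz": 0,"twist": 0,"fingers": -1},
  {"dx": -155,"dy": -40,"dz": 0,"twist": 0,"fingers": -1},
  {"dx": -194,"dy": -50,"dz": 0,"twist": 0,"fingers": -1},
])

```text
clock: 20.38
eef_pos: [0.4939, -0.358, 0.1794]
tool_rot: [0.732, 0.681, 0.0, 0.0]
ft_force: [1.1, 0.7, -0.1]
grip_width: 0.0853
grasp_force: 0.0
```

Request:
carry_out([
  {"dx": -38,"dy": -10,"dz": 0,"twist": 0,"fingers": -1},
  {"dx": -77,"dy": -21,"dz": 0,"twist": 0,"fingers": -1},
  {"dx": -116,"dy": -32,"dz": 0,"twist": 0,"fingers": -1},
  {"dx": -116,"dy": -32,"dz": 0,"twist": 0,"fingers": -1},
  {"dx": -116,"dy": -32,"dz": 0,"twist": 0,"fingers": -1},
])

```text
clock: 20.8
eef_pos: [0.453, -0.4718, 0.1785]
tool_rot: [0.734, 0.679, 0.0, -0.0]
ft_force: [-0.5, 0.4, 0.4]
grip_width: 0.0855
grasp_force: 0.0
```

```bash
python3 snap.py w13; python3 - <<'E'
from m1 import *
w1=pickle.load(open("w1.pkl","rb"));c=pickle.load(open("w13.pkl","rb"))
for t in(100,130,160):
  for k in bright(c,t):
    x,y,w,h=cv2.boundingRect(k)
    if y<300 and w<140 and h<140 and len(k)>5:
        e=cv2.fitEllipse(k);print(t,(x,y,w,h),np.round(e[0],1),np.round(e[1],1),onz(c,e[0],.065).round(4),tri([(w1,(460.5,251.8)),(c,e[0])]))
E
```

```text
[ 0.4538 -0.4702  0.1787] [0.0744 0.9972 0.001 ] [-0.8   0.58  0.37  1.37  0.    0.84] 20.85 [ 0.4591 -0.4064  0.3207]
100 (271, 150, 68, 69) [305.  184.2] [66.7 67.9] [ 0.4505 -0.427   0.065 ] (array([ 0.45079988, -0.42727619,  0.06460288]), [np.float64(0.4), np.float64(0.5)])
100 (173, 0, 77, 64) [213.7  28.7] [65.6 74.4] [ 0.3986 -0.321   0.065 ] (array([ 0.45954239, -0.36958645,  0.19786596]), [np.float64(46.4), np.float64(93.7)])
130 (272, 151, 67, 68) [305.  184.1] [65.7 66.7] [ 0.4505 -0.427   0.065 ] (array([ 0.4508256 , -0.42722086,  0.0647164 ]), [np.float64(0.4), np.float64(0.6)])
130 (174, 0, 75, 63) [212.8  26.8] [64.8 72.9] [ 0.3982 -0.3198  0.065 ] (array([ 0.45965657, -0.369313  ,  0.19868421]), [np.float64(46.8), np.float64(94.8)])
160 (273, 151, 65, 67) [305.1 184. ] [64.4 65.5] [ 0.4505 -0.4269  0.065 ] (array([ 0.45085712, -0.42717652,  0.06481919]), [np.float64(0.4), np.float64(0.5)])
160 (175, 0, 73, 62) [212.1  25.9] [63.3 71.2] [ 0.3979 -0.3193  0.065 ] (array([ 0.45969685, -0.36918463,  0.19911421]), [np.float64(47.0), np.float64(95.5)])
160 (18, 0, 90, 75) [71.4 24.5] [ 47.8 106.8] [ 0.3053 -0.3114  0.065 ] (array([ 0.46034257, -0.36979735,  0.24367295]), [np.float64(90.1), np.float64(244.9)])
```

View pics/w13.png

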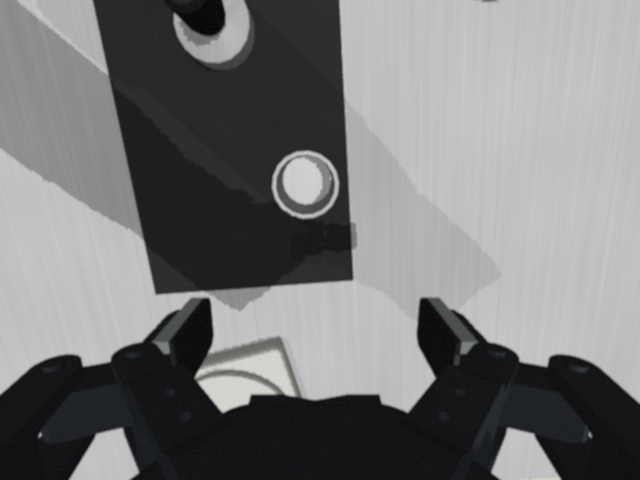

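Beaker_b's rim is at (305,184), with the tamper at (210,25) beyond it. I'll descend on the beaker.

Request:
carry_out([
  {"dx": 15,"dy": -2,"dz": 15,"twist": 0,"fingers": -1},
  {"dx": 30,"dy": -4,"dz": 30,"twist": 0,"fingers": -1},
  {"dx": 43,"dy": -6.5,"dz": 50,"twist": 0,"fingers": -1},
  {"dx": 43,"dy": -6.5,"dz": 75,"twist": 0,"fingers": -1},
  {"dx": 43,"dy": -6.5,"dz": 100,"twist": 0,"fingers": -1},
])

```text
clock: 21.27
eef_pos: [0.4526, -0.4237, 0.0796]
tool_rot: [0.731, 0.683, 0.0, 0.001]
ft_force: [0.3, -0.1, 0.1]
grip_width: 0.0857
grasp_force: 0.0
```

Request:
carry_out([
  {"dx": 0,"dy": 0,"dz": 20,"twist": 0,"fingers": -1},
  {"dx": 0,"dy": 0,"dz": 38,"twist": 0,"fingers": -1},
  {"dx": 0,"dy": 0,"dz": 51,"twist": 0,"fingers": -1},
  {"dx": 0,"dy": 0,"dz": 51,"twist": 0,"fingers": -1},
  {"dx": 0,"dy": 0,"dz": 51,"twist": 0,"fingers": -1},
])

```text
clock: 21.68
eef_pos: [0.4515, -0.4243, 0.0279]
tool_rot: [0.731, 0.682, 0.0, -0.001]
ft_force: [0.3, -0.3, 0.8]
grip_width: 0.0855
grasp_force: 0.0
```

Request:
carry_out([
  {"dx": 0,"dy": 0,"dz": 0,"twist": 0,"fingers": 0},
  {"dx": 0,"dy": 0,"dz": 0,"twist": 0,"fingers": 1},
  {"dx": 0,"dy": 0,"dz": 0,"twist": 0,"fingers": 1},
  {"dx": 0,"dy": 0,"dz": 0,"twist": 0,"fingers": 1},
  {"dx": 0,"dy": 0,"dz": 0,"twist": 0,"fingers": 1},
])

```text
clock: 22.1
eef_pos: [0.4521, -0.4271, 0.0301]
tool_rot: [0.732, 0.681, 0.0, 0.002]
ft_force: [-0.1, 0.7, 5.6]
grip_width: 0.0477
grasp_force: 62.4
```

Request:
carry_out([
  {"dx": 0,"dy": 0,"dz": 0,"twist": 0,"fingers": 1},
  {"dx": 0,"dy": 0,"dz": -10,"twist": 0,"fingers": 1},
  {"dx": 0,"dy": 0,"dz": -35,"twist": 0,"fingers": 1},
  {"dx": 0,"dy": 0,"dz": -75,"twist": 0,"fingers": 1},
  {"dx": 0,"dy": 0,"dz": -115,"twist": 0,"fingers": 1},
])

```text
clock: 22.52
eef_pos: [0.4497, -0.425, 0.1431]
tool_rot: [0.732, 0.681, -0.0, -0.003]
ft_force: [0.9, -0.4, -1.7]
grip_width: 0.048
grasp_force: 62.0
```

Request:
carry_out([
  {"dx": 0,"dy": 0,"dz": -20,"twist": 0,"fingers": 1},
  {"dx": 0,"dy": 0,"dz": -20,"twist": 0,"fingers": 1},
  {"dx": 0,"dy": 0,"dz": -20,"twist": 0,"fingers": 1},
  {"dx": 0,"dy": 0,"dz": -20,"twist": 0,"fingers": 1},
  {"dx": 0,"dy": 0,"dz": -20,"twist": 0,"fingers": 1},
])

```text
clock: 22.93
eef_pos: [0.45, -0.4253, 0.1612]
tool_rot: [0.732, 0.681, -0.0, -0.002]
ft_force: [-0.3, -0.3, -0.9]
grip_width: 0.0478
grasp_force: 62.0
```

```bash
python3 - <<'E'
import numpy as np
from workcell import bot
o=bot.get_obs();print(o["eef_pos"],o["tool_rot"])
p=o["eef_pos"][:2];ps=np.radians(85.75);x=np.array([np.cos(ps),np.sin(ps)]);y=np.array([x[1],-x[0]])
a=-.078;t=np.array([.621,-.0085])-.032*np.array([-np.sin(a),np.cos(a)])
d=t-p;print(t,d@x,d@y,np.linalg.norm(d))
E
```

```text
[ 0.45004944 -0.42525191  0.1611687 ] [ 7.32237939e-01  6.81045389e-01 -1.35881927e-04 -2.18188774e-03]
[ 0.61850653 -0.04040271] 0.3962750419671946 0.1394732676284569 0.42010320311687815
```

Request:
carry_out([
  {"dx": 37,"dy": 13,"dz": 0,"twist": 0,"fingers": 1},
  {"dx": 74,"dy": 26,"dz": 0,"twist": 0,"fingers": 1},
  {"dx": 111,"dy": 39,"dz": 0,"twist": 0,"fingers": 1},
  {"dx": 148,"dy": 52,"dz": 0,"twist": 0,"fingers": 1},
  {"dx": 185,"dy": 65,"dz": 0,"twist": 0,"fingers": 1},
])

```text
clock: 23.35
eef_pos: [0.5285, -0.2444, 0.1612]
tool_rot: [0.732, 0.681, -0.001, -0.002]
ft_force: [0.3, -1.0, -0.5]
grip_width: 0.048
grasp_force: 62.0
```

Request:
carry_out([
  {"dx": 37,"dy": 13,"dz": 0,"twist": 0,"fingers": 1},
  {"dx": 74,"dy": 26,"dz": 0,"twist": 0,"fingers": 1},
  {"dx": 111,"dy": 39,"dz": 0,"twist": 0,"fingers": 1},
  {"dx": 148,"dy": 52,"dz": 0,"twist": 0,"fingers": 1},
  {"dx": 185,"dy": 65,"dz": 0,"twist": 0,"fingers": 1},
])

```text
clock: 23.77
eef_pos: [0.6068, -0.0646, 0.1612]
tool_rot: [0.732, 0.681, -0.001, -0.002]
ft_force: [0.3, 0.1, -1.3]
grip_width: 0.0479
grasp_force: 62.0
```

Request:
carry_out([
  {"dx": 20,"dy": 6,"dz": 0,"twist": 0,"fingers": 1},
  {"dx": 28,"dy": 8.5,"dz": 0,"twist": 0,"fingers": 1},
  {"dx": 28,"dy": 8.5,"dz": 15,"twist": 0,"fingers": 1},
  {"dx": 28,"dy": 8.5,"dz": 30,"twist": 0,"fingers": 1},
  {"dx": 28,"dy": 8.5,"dz": 30,"twist": 0,"fingers": 1},
])

```text
clock: 24.18
eef_pos: [0.6148, -0.0395, 0.1284]
tool_rot: [0.732, 0.681, -0.003, -0.003]
ft_force: [0.3, -0.2, -1.9]
grip_width: 0.0479
grasp_force: 62.1
```

```bash
python3 snap.py w14
```

```text
[ 0.6154 -0.0398  0.1301] [ 7.290e-02  9.973e-01 -4.000e-04] [-0.06  0.53  0.17  1.22 -0.    1.58] 24.2333 [0.6219 0.026  0.2706]
```

View pics/w14.png

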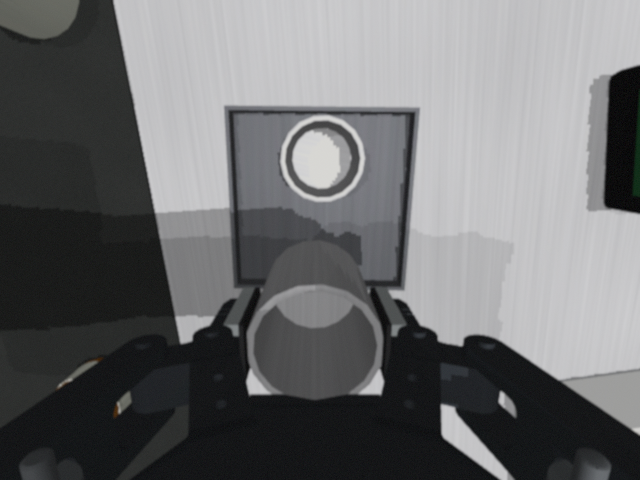

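Beaker_a stands in the tray at (322,158). The held beaker is clear of it, so I'll descend.

Request:
carry_out([
  {"dx": 0,"dy": 2,"dz": 20,"twist": 0,"fingers": 1},
  {"dx": 0,"dy": 2,"dz": 45,"twist": 0,"fingers": 1},
  {"dx": 0,"dy": 2,"dz": 65,"twist": 0,"fingers": 1},
  {"dx": 0,"dy": 2,"dz": 80,"twist": 0,"fingers": 1},
  {"dx": 0,"dy": 2,"dz": 88,"twist": 0,"fingers": 1},
])

```text
clock: 24.65
eef_pos: [0.6184, -0.0403, 0.0432]
tool_rot: [0.733, 0.681, -0.001, -0.001]
ft_force: [-0.3, 0.4, -0.4]
grip_width: 0.0481
grasp_force: 62.1
```

Request:
carry_out([
  {"dx": 0,"dy": 0,"dz": 5,"twist": 0,"fingers": 1},
  {"dx": 0,"dy": 0,"dz": 9,"twist": 0,"fingers": 1},
  {"dx": 0,"dy": 0,"dz": 13,"twist": 0,"fingers": 1},
  {"dx": 0,"dy": 0,"dz": 13,"twist": 0,"fingers": 1},
  {"dx": 0,"dy": 0,"dz": 13,"twist": 0,"fingers": 1},
])

```text
clock: 25.07
eef_pos: [0.6205, -0.0395, 0.033]
tool_rot: [0.732, 0.681, 0.0, 0.0]
ft_force: [0.2, -0.0, -0.8]
grip_width: 0.0481
grasp_force: 62.1
```

Request:
carry_out([
  {"dx": 0,"dy": 0,"dz": 0,"twist": 0,"fingers": -0.5},
  {"dx": 0,"dy": 0,"dz": 0,"twist": 0,"fingers": -0.5},
  {"dx": 0,"dy": 0,"dz": 0,"twist": 0,"fingers": -0.5},
  {"dx": 0,"dy": 0,"dz": 0,"twist": 0,"fingers": -0.5},
  {"dx": 0,"dy": 0,"dz": 0,"twist": 0,"fingers": -0.5},
])

```text
clock: 25.48
eef_pos: [0.6203, -0.0394, 0.0326]
tool_rot: [0.732, 0.681, 0.0, 0.0]
ft_force: [0.7, -0.4, 0.1]
grip_width: 0.0638
grasp_force: 0.0
```

Request:
carry_out([
  {"dx": 0,"dy": 0,"dz": -15,"twist": 0,"fingers": -0.5},
  {"dx": 0,"dy": 0,"dz": -45,"twist": 0,"fingers": -0.5},
  {"dx": 0,"dy": 0,"dz": -80,"twist": 0,"fingers": -1},
  {"dx": 0,"dy": 0,"dz": -115,"twist": 0,"fingers": -1},
  {"dx": 0,"dy": 0,"dz": -150,"twist": 0,"fingers": -1},
])

```text
clock: 25.9
eef_pos: [0.6197, -0.0394, 0.1837]
tool_rot: [0.732, 0.681, -0.0, -0.0]
ft_force: [0.6, 0.0, -0.6]
grip_width: 0.0855
grasp_force: 0.0
```

```bash
python3 - <<'E'
from workcell import bot
o=bot.get_obs();print(o["eef_pos"],o["joint_pos"].round(2))
E
```

```text
[ 0.61968056 -0.03939527  0.18374333] [-0.06  0.51  0.27  1.34 -0.    1.58]
```

Request:
carry_out([
  {"dx": -32,"dy": -21,"dz": 0,"twist": 0,"fingers": -1},
  {"dx": -64,"dy": -42,"dz": 0,"twist": 0,"fingers": -1},
  {"dx": -96,"dy": -63,"dz": 0,"twist": 0,"fingers": -1},
  {"dx": -128,"dy": -84,"dz": 0,"twist": 0,"fingers": -1},
  {"dx": -160,"dy": -105,"dz": 0,"twist": 0,"fingers": -1},
])

```text
clock: 26.32
eef_pos: [0.5026, -0.1924, 0.1826]
tool_rot: [0.732, 0.681, 0.0, 0.0]
ft_force: [-0.3, -0.8, -0.2]
grip_width: 0.0855
grasp_force: 0.0
```

Request:
carry_out([
  {"dx": -32,"dy": -21,"dz": -5,"twist": 0,"fingers": -1},
  {"dx": -64,"dy": -42,"dz": -10,"twist": 0,"fingers": -1},
  {"dx": -96,"dy": -63,"dz": -15,"twist": 0,"fingers": -1},
  {"dx": -128,"dy": -84,"dz": -20,"twist": 0,"fingers": -1},
  {"dx": -156,"dy": -103,"dz": -20,"twist": 0,"fingers": -1},
])

```text
clock: 26.73
eef_pos: [0.3887, -0.3416, 0.2037]
tool_rot: [0.732, 0.681, -0.0, 0.001]
ft_force: [0.8, 0.9, 0.2]
grip_width: 0.0853
grasp_force: 0.0
```

Request:
carry_out([
  {"dx": 0,"dy": 0,"dz": 0,"twist": 0,"fingers": -1},
  {"dx": 0,"dy": 0,"dz": 0,"twist": 0,"fingers": -1},
  {"dx": 0,"dy": 0,"dz": 0,"twist": 0,"fingers": -1},
  {"dx": 0,"dy": 0,"dz": 0,"twist": 0,"fingers": -1},
  {"dx": 0,"dy": 0,"dz": 0,"twist": 0,"fingers": -1},
])

```text
clock: 27.15
eef_pos: [0.3906, -0.3386, 0.2022]
tool_rot: [0.731, 0.682, 0.0, -0.0]
ft_force: [-1.1, 0.2, 0.2]
grip_width: 0.0851
grasp_force: 0.0
```

```bash
python3 snap.py w15; python3 - <<'E'
from m1 import *
c=pickle.load(open("w15.pkl","rb"));w1=pickle.load(open("w1.pkl","rb"))
hs=cv2.cvtColor(c["image"],cv2.COLOR_RGB2GRAY)
for n,c_ in(("w15",c),("w1",w1)):
  for t in(100,130):
    for k in bright(c_,t):
      x,y,w,h=cv2.boundingRect(k)
      if y<330 and w<140 and h<140 and len(k)>5:
        e=cv2.fitEllipse(cv2.convexHull(k));print(n,t,(x,y,w,h),np.round(e[0],1),np.round(e[1],1),onz(c_,e[0],.027).round(4))
  g=cv2.cvtColor(c_["image"],cv2.COLOR_RGB2GRAY);m=(g<26).astype(np.uint8)
  for k in cv2.findContours(m,0,1)[0]:
      if 200<cv2.contourArea(k)<4000 and cv2.boundingRect(k)[1]<340: print(n,"black",cv2.boundingRect(k),np.round(cv2.minEnclosingCircle(k)[0],1))
E
```

```text
[ 0.3906 -0.3385  0.2022] [6.990e-02 9.976e-01 3.000e-04] [-0.71  0.29 -0.01  1.28  0.    0.93] 27.2 [ 0.3962 -0.2731  0.3444]
w15 100 (277, 155, 63, 65) [308.3 187.2] [63.1 64.3] [ 0.3886 -0.3017  0.027 ]
w15 100 (296, 4, 67, 48) [330.3   5.9] [68.5 91.8] [ 0.4173 -0.1579  0.027 ]
w15 100 (302, 0, 64, 23) [334.  -16.8] [70.3 77.9] [ 0.4211 -0.1423  0.027 ]
w15 130 (277, 156, 63, 63) [308.5 186.9] [61.6 63.2] [ 0.3888 -0.3015  0.027 ]
w15 130 (303, 0, 62, 22) [333.7 -13.3] [66.5 69.4] [ 0.4208 -0.1448  0.027 ]
w15 black (419, 300, 59, 78) [448.5 337. ]
w15 black (113, 300, 99, 100) [169.6 345.9]
w1 100 (309, 271, 50, 43) [333.5 294.1] [46.4 49.4] [ 0.3898 -0.3028  0.027 ]
w1 100 (171, 263, 49, 44) [194.7 286.5] [45.6 50. ] [ 0.3996 -0.1431  0.027 ]
w1 100 (191, 246, 44, 41) [209.  271.2] [49.2 53.3] [ 0.4181 -0.1611  0.027 ]
w1 100 (37, 231, 54, 92) [ 67.4 275.2] [49.7 99.1] [0.4137 0.0005 0.027 ]
w1 100 (435, 227, 52, 50) [460.5 251.7] [48.2 52.9] [ 0.4405 -0.4442  0.027 ]
w1 130 (311, 272, 47, 41) [333.8 294.5] [44.4 47.4] [ 0.3893 -0.3032  0.027 ]
w1 130 (171, 265, 48, 41) [194.6 286.7] [44.1 48.8] [ 0.3993 -0.1429  0.027 ]
w1 130 (579, 262, 61, 120) [618.9 318.7] [104.7 124.1] [ 0.3576 -0.6403  0.027 ]
w1 130 (38, 231, 52, 91) [ 68. 275.] [48.7 97.2] [ 4.14e-01 -2.00e-04  2.70e-02]
w1 130 (436, 228, 50, 49) [460.5 251.8] [46.8 52.1] [ 0.4403 -0.4442  0.027 ]
w1 black (173, 300, 40, 76) [199.  337.5]
w1 black (322, 290, 30, 37) [335.5 309.2]
```

View pics/w15.png

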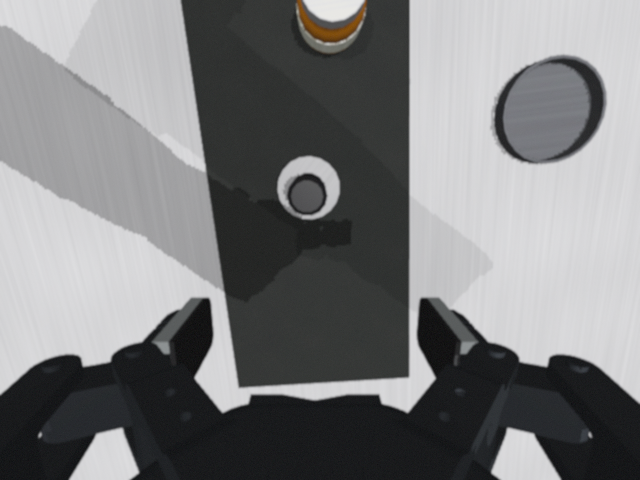

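The tamper's handle top is at (306,194) inside its base disc, centred at (308,187). The jar is at (332,10) and the stand at (548,108).

```bash
python3 - <<'E'
from m1 import *
c=pickle.load(open("w15.pkl","rb"));w1=pickle.load(open("w1.pkl","rb"));w2=pickle.load(open("w2.pkl","rb"))
print("handle",onz(c,(306,194.5),.087),"base2v",tri([(w1,(333.5,294.2)),(c,(308.4,187))]),"top2v",tri([(w1,(336.5,317)),(c,(306,194.5))]))
L=[]
for cc,q in((c,(548,108)),(w1,(285,85)),(w2,(497,85))):
    for k in dark(cc,0,140):
        x,y,w,h=cv2.boundingRect(k)
        if abs(x+w/2-q[0])<15 and w<150: e=cv2.fitEllipse(k);L.append((cc,e[0]));print(np.round(e[0],1),onz(cc,e[0],.018)[:2],onz(cc,e[0],0)[:2])
print("stand",tri(L))
p=np.array([.3906,-.3385]);x=np.array([.07,.9976]);y=np.array([.9976,-.07])
d=np.array([.3887,-.3016])-p;print(d@x,d@y)
E
```

```text
handle [ 0.38792472 -0.30159981  0.087     ] base2v (array([ 0.38861385, -0.30236032,  0.02442526]), [np.float64(0.5), np.float64(0.6)]) top2v (array([ 0.38768377, -0.302641  ,  0.0803912 ]), [np.float64(0.3), np.float64(0.4)])
[549.4 109.6] [ 0.6088991  -0.24904998] [ 0.62062749 -0.24772601]
[284.4  84.7] [ 0.61413542 -0.25091778] [ 0.61741845 -0.24946982]
[496.6  85.8] [ 0.61391984 -0.24659752] [ 0.61714007 -0.25546115]
stand (array([ 0.61504231, -0.24967855,  0.01011607]), [np.float64(1.6), np.float64(0.8), np.float64(0.9)])
0.03667844000000004 -0.004478440000000016
```

Request:
carry_out([
  {"dx": 18,"dy": -2,"dz": 10,"twist": 0,"fingers": -1},
  {"dx": 36.5,"dy": -4.5,"dz": 25,"twist": 0,"fingers": -1},
  {"dx": 36.5,"dy": -4.5,"dz": 50,"twist": 0,"fingers": -1},
  {"dx": 36.5,"dy": -4.5,"dz": 75,"twist": 0,"fingers": -1},
  {"dx": 36.5,"dy": -4.5,"dz": 100,"twist": 0,"fingers": -1},
])

```text
clock: 27.62
eef_pos: [0.3889, -0.3018, 0.1018]
tool_rot: [0.731, 0.682, 0.0, 0.001]
ft_force: [0.3, 0.5, 0.8]
grip_width: 0.0857
grasp_force: 0.0
```

Request:
carry_out([
  {"dx": 0,"dy": 0,"dz": 20,"twist": 0,"fingers": -1},
  {"dx": 0,"dy": 0,"dz": 40,"twist": 0,"fingers": -1},
  {"dx": 0,"dy": 0,"dz": 56,"twist": 0,"fingers": -1},
  {"dx": 0,"dy": 0,"dz": 56,"twist": 0,"fingers": -1},
  {"dx": 0,"dy": 0,"dz": 56,"twist": 0,"fingers": -1},
])

```text
clock: 28.03
eef_pos: [0.3878, -0.3017, 0.0457]
tool_rot: [0.732, 0.682, -0.0, -0.001]
ft_force: [0.3, -0.4, -0.2]
grip_width: 0.0852
grasp_force: 0.0
```

Request:
carry_out([
  {"dx": 0,"dy": 0,"dz": 0,"twist": 0,"fingers": 0},
  {"dx": 0,"dy": 0,"dz": 0,"twist": 0,"fingers": 1},
  {"dx": 0,"dy": 0,"dz": 0,"twist": 0,"fingers": 1},
  {"dx": 0,"dy": 0,"dz": 0,"twist": 0,"fingers": 1},
  {"dx": 0,"dy": 0,"dz": 0,"twist": 0,"fingers": 1},
])

```text
clock: 28.45
eef_pos: [0.3882, -0.3033, 0.0472]
tool_rot: [0.732, 0.681, -0.0, 0.001]
ft_force: [-1.4, -0.4, 3.5]
grip_width: 0.0295
grasp_force: 58.7
```

Request:
carry_out([
  {"dx": 0,"dy": 0,"dz": 0,"twist": 0,"fingers": 1},
  {"dx": 0,"dy": 0,"dz": -8,"twist": 0,"fingers": 1},
  {"dx": 0,"dy": 0,"dz": -25,"twist": 0,"fingers": 1},
  {"dx": 0,"dy": 0,"dz": -50,"twist": 0,"fingers": 1},
  {"dx": 0,"dy": 0,"dz": -80,"twist": 0,"fingers": 1},
])

```text
clock: 28.87
eef_pos: [0.3861, -0.3014, 0.1254]
tool_rot: [0.732, 0.681, -0.0, -0.003]
ft_force: [1.1, -0.1, -3.5]
grip_width: 0.0296
grasp_force: 59.7
```

Request:
carry_out([
  {"dx": 0,"dy": 0,"dz": 0,"twist": 0,"fingers": 1},
  {"dx": 0,"dy": 0,"dz": 0,"twist": 0,"fingers": 1},
  {"dx": 0,"dy": 0,"dz": 0,"twist": 0,"fingers": 1},
  {"dx": 0,"dy": 0,"dz": 0,"twist": 0,"fingers": 1},
  {"dx": 0,"dy": 0,"dz": 0,"twist": 0,"fingers": 1},
])

```text
clock: 29.28
eef_pos: [0.3868, -0.302, 0.1247]
tool_rot: [0.732, 0.681, -0.0, -0.002]
ft_force: [-0.0, -0.1, -2.3]
grip_width: 0.0292
grasp_force: 59.8
```

```bash
python3 - <<'E'
import numpy as np
from workcell import bot
o=bot.get_obs();print(o["eef_pos"],o["tool_rot"])
x=np.array([.07,.9976]);y=np.array([.9976,-.07])
for p in(o["eef_pos"][:2],[.3887,-.3018]):
    d=np.array([.615,-.250])-p;print(d@x,d@y)
E
```

```text
[ 0.38681175 -0.30198306  0.1246952 ] [ 7.32206001e-01  6.81080755e-01 -2.89877264e-04 -1.81465035e-03]
0.0678314816946207 0.22400178853490735
0.06751668000000002 0.22213088000000003
```

Request:
carry_out([
  {"dx": 11,"dy": 36,"dz": 0,"twist": 0,"fingers": 1},
  {"dx": 22,"dy": 73,"dz": 0,"twist": 0,"fingers": 1},
  {"dx": 33,"dy": 110,"dz": 0,"twist": 0,"fingers": 1},
  {"dx": 44,"dy": 147,"dz": 0,"twist": 0,"fingers": 1},
  {"dx": 55,"dy": 184,"dz": 0,"twist": 0,"fingers": 1},
])

```text
clock: 29.7
eef_pos: [0.5762, -0.2604, 0.1247]
tool_rot: [0.732, 0.681, -0.001, -0.001]
ft_force: [0.4, -1.2, -2.5]
grip_width: 0.0293
grasp_force: 60.3
```

Request:
carry_out([
  {"dx": 7,"dy": 22,"dz": 0,"twist": 0,"fingers": 1},
  {"dx": 12.5,"dy": 39,"dz": 0,"twist": 0,"fingers": 1},
  {"dx": 12.5,"dy": 39,"dz": 10,"twist": 0,"fingers": 1},
  {"dx": 12.5,"dy": 39,"dz": 20,"twist": 0,"fingers": 1},
  {"dx": 12.5,"dy": 39,"dz": 20,"twist": 0,"fingers": 1},
])

```text
clock: 30.12
eef_pos: [0.6121, -0.2506, 0.1015]
tool_rot: [0.732, 0.681, -0.002, -0.004]
ft_force: [-1.3, 0.7, -4.2]
grip_width: 0.0298
grasp_force: 60.5
```

```bash
python3 - <<'E'
from h import *
from workcell import bot,camera
print(bot.get_obs()["eef_pos"],bot.get_obs()["tool_rot"])
c=camera("side");w=camera("wrist")
save({"image":np.hstack([cv2.resize(c["image"][60:300,190:510],(400,300)),cv2.resize(w["image"],(400,300))])},"pics/v16.png")
E
```

```text
[ 0.61209219 -0.25063543  0.10150175] [ 0.73221965  0.68105452 -0.00198364 -0.00389598]
```

View pics/v16.png

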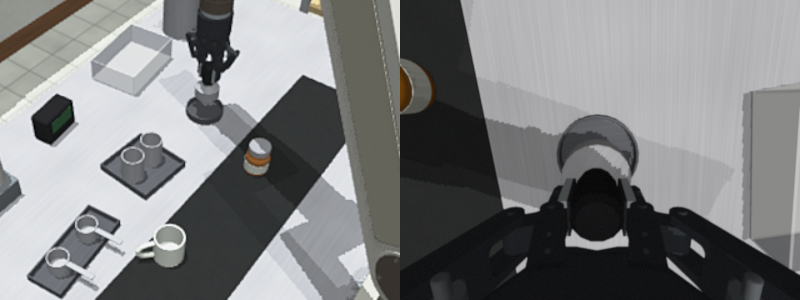

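The tamper is held upright over the stand. All four tools stand in their trays at (58,260), (88,226), (133,163) and (151,148), and the mug and jar are untouched. I'll lower it.

Request:
carry_out([
  {"dx": 0,"dy": 1,"dz": 14,"twist": 0,"fingers": 1},
  {"dx": 0,"dy": 1,"dz": 28,"twist": 0,"fingers": 1},
  {"dx": 0,"dy": 1,"dz": 40,"twist": 0,"fingers": 1},
  {"dx": 0,"dy": 1,"dz": 50,"twist": 0,"fingers": 1},
  {"dx": 0,"dy": 1,"dz": 54,"twist": 0,"fingers": 1},
])

```text
clock: 30.63
eef_pos: [0.6146, -0.2519, 0.0509]
tool_rot: [0.733, 0.681, -0.001, -0.001]
ft_force: [-0.4, -0.1, -3.6]
grip_width: 0.0299
grasp_force: 60.6
```

Request:
carry_out([
  {"dx": 0,"dy": 0,"dz": 2,"twist": 0,"fingers": 1},
  {"dx": 0,"dy": 0,"dz": 4,"twist": 0,"fingers": 1},
  {"dx": 0,"dy": 0,"dz": 4,"twist": 0,"fingers": 1},
  {"dx": 0,"dy": 0,"dz": 4,"twist": 0,"fingers": 1},
  {"dx": 0,"dy": 0,"dz": 4,"twist": 0,"fingers": 1},
])

```text
clock: 31.05
eef_pos: [0.6168, -0.2519, 0.0491]
tool_rot: [0.732, 0.681, 0.0, 0.001]
ft_force: [0.2, 0.3, -3.0]
grip_width: 0.0294
grasp_force: 60.6
```

Request:
carry_out([
  {"dx": 0,"dy": 0,"dz": 0,"twist": 0,"fingers": 0},
  {"dx": 0,"dy": 0,"dz": 0,"twist": 0,"fingers": -0.3},
  {"dx": 0,"dy": 0,"dz": 0,"twist": 0,"fingers": -0.6},
  {"dx": 0,"dy": 0,"dz": 0,"twist": 0,"fingers": -1},
  {"dx": 0,"dy": 0,"dz": 0,"twist": 0,"fingers": -1},
])

```text
clock: 31.47
eef_pos: [0.6165, -0.2518, 0.0488]
tool_rot: [0.732, 0.681, 0.0, 0.0]
ft_force: [0.0, -0.1, -0.3]
grip_width: 0.0851
grasp_force: 0.0
```

Request:
carry_out([
  {"dx": 0,"dy": 0,"dz": -15,"twist": 0,"fingers": -1},
  {"dx": 0,"dy": 0,"dz": -45,"twist": 0,"fingers": -1},
  {"dx": 0,"dy": 0,"dz": -80,"twist": 0,"fingers": -1},
  {"dx": 0,"dy": 0,"dz": -115,"twist": 0,"fingers": -1},
  {"dx": 0,"dy": 0,"dz": -130,"twist": 0,"fingers": -1},
])

```text
clock: 31.88
eef_pos: [0.6183, -0.2525, 0.1844]
tool_rot: [0.732, 0.681, 0.002, 0.004]
ft_force: [0.7, 0.1, 0.4]
grip_width: 0.0853
grasp_force: 0.0
```

Request:
carry_out([
  {"dx": -38,"dy": 0,"dz": 0,"twist": 0,"fingers": -1},
  {"dx": -76,"dy": 0,"dz": 0,"twist": 0,"fingers": -1},
  {"dx": -110,"dy": 0,"dz": 0,"twist": 0,"fingers": -1},
  {"dx": -110,"dy": 0,"dz": 0,"twist": 0,"fingers": -1},
  {"dx": -110,"dy": 0,"dz": 0,"twist": 0,"fingers": -1},
])

```text
clock: 32.3
eef_pos: [0.6074, -0.3637, 0.1777]
tool_rot: [0.733, 0.68, -0.0, -0.0]
ft_force: [0.1, 0.7, -0.1]
grip_width: 0.0855
grasp_force: 0.0
```

```bash
python3 - <<'E'
from h import *
from workcell import bot,camera
print(bot.get_obs()["eef_pos"],bot.get_obs()["clock"])
c=camera("side");w=camera("wrist")
save({"image":np.hstack([cv2.resize(c["image"][100:370,190:460],(400,400)),cv2.resize(w["image"],(400,400))])},"pics/v17.png")
E
```

```text
[ 0.60741553 -0.36367023  0.17766088] 32.3
```

View pics/v17.png

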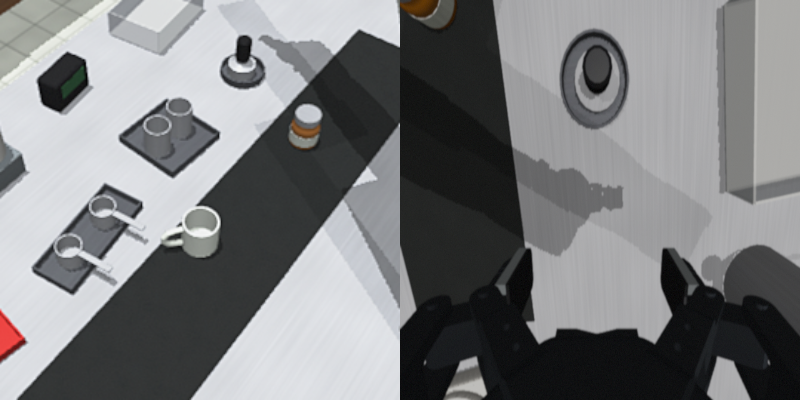

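The picture shows both scoops in the long tray at (68,247) and (102,210), and both beakers in the square tray at (157,135) and (180,117). The tamper stands in the round stand at (243,62). The mug and jar are in place and the arm is clear.

```bash
python3 -c "
from workcell import job_done;print(job_done())"
```

```text
the job is handed in; nothing more can be done
None
```

The job is handed in at about 32 s: both scoops stand in the long tray, both beakers in the square tray and the tamper in the round stand, with the mug and jar left where they were.

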